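Refit a stop valve: bolts, spacer, handwheel, then close it

ROBOT

A 6-joint arm with a two-finger parallel gripper is mounted at the origin on the work surface. World frame = base frame: x ahead of the robot, y to its left, z up, the work surface at z = 0. Lengths are in m, angles in rad, forces in N, time in s.
With the tool pointing down it reaches from about 0.35 to 0.85 m from the base axis. Payload 8.1 kg.
Tool frame: the origin (TCP) lies midway between the tips of the shut fingers; the grasp point (between the pads) lies 19 mm behind it; z points along the fingers, y is the line along which they close (so a half turn about z gives the same grasp; the last joint's range is limited). The gripper opens to 85 mm and grips with 20 to 120 N. Pads are 22 mm wide; open, the fingers measure 114 mm over their backs; the gripper's body (76 mm by 85 mm) begins 54 mm behind the grasp point. The pads swing forward as they close: fully open they stand 13 mm farther back than shut.
Start: joints at [1.256, 0.13, 1.488, -0, 1.523, -0.085], TCP at [0.137, 0.584, 0.231] pointing down, gripper open.
Joint ranges: [-2.96, 2.96], [-0.89, 2.26], [0.02, 2.5], [-1.34, 4.48], [0, 2.73], [-2.66, 2.66]. Speed limits (rad/s): [2.39, 2.39, 2.79, 3.14, 3.14, 3.14].

INTERFACE

Orientations are given as a unit quaternion [w, x, y, z].
In Python, from rig import * gives the robot as it stands.
- The arm moves only by the tool carry_out, never from a script. Its argument "moves" is a list of rows, each a list of 3 entries, a list of its own where there are three numbers: the shift along the tool's x, y, z normalised to -1 to 1, where 1 is 0.2 m, then the turn about the tool's z normalised to -1 to 1, where 1 is pi rad, then the closure, from 0 (fully open) to 1 (shut). A call has 1 to 20 rows; each row is the pose to reach, as a shift and turn from the pose commanded when the call began, along the tool's axes at that moment, turning the shorter way round; what a row does not reach only later rows make up. A row lasts 1/10 s, in which the tool goes at most 50 mm and 8.59 degrees, less where a joint would pass 70% of its speed; a pose out of reach is approached as far as the arm can. A call with a number of a shift or a turn outside -1 to 1 is refused whole. A call with a gripper value outside its range is refused whole. The fingers move at their own pace and stop on an object; the grip force is fixed at half the most. Time passes only in rows, so rows that repeat a pose let the fingers close. It gives the time, the measured TCP pose, the force, the opening and the grip force at its end, in the units of the state.
- read_state(): the state, without advancing time (a new reading comes with each control period).
- read_camera(name): name is "scene" or "top"; returns (picture, depth): 400x640x3 uint8, red, green, blue; 400x640 float32, m along the optical axis (not along the pixel's ray), 0 where there is no reading.
- get_calibration(name): a dict with "K" (3x3 intrinsics, pixels), "rvec" (rotation vector, rad) and "tvec" (3), from world to camera coordinates, as OpenCV has them. Camera axes: x right, y down, z forward; pixel columns grow to the right and rows downward; lengths in m; the calibration is good to about 2 mm. A picture is of the moment at which its call begins. get_calibration takes no time and is no camera call.
- sign_off(): hands the job in; it is judged then, once.
Trained networks look in the newest picture that a camera, given by its name, has taken for a name from the list of things; names that differ only in an ending like _2 or _b are one class to them, and where a whole thing is asked for, a point or a joint stands for the part that bears it (a point fixed in the world has none). Each returns a list of dicts, best first, with "score" (0 to 1); they miss things now and then, are a little off and sometimes report something else, mostly with a low value. They report only what shows in the picture. A call takes as long as a camera call. They do not tell look-alikes from the thing itself.
- look_for(camera, target): "location" ([row, column] in pixels, amid what is visible of it).
- trace(camera, target): "region" (400x640 bool, what is visible of it) and "location" ([row, column] in pixels, amid what is visible of it).
The state is a dict: "time": time; "joint_pos": joint angles; "qvel": joint speeds; "effort": joint torques, N m; "ee_pos": TCP position; "tool_rot": TCP orientation; "force": force on the tool from outside, world axes, zero at the start; "ft_torque": the same for the moment, N m; "opening": opening from 0.0 (shut) to 1.0 (fully open); "grip_force": force on a finger pad.
Only numpy, scipy, OpenCV 4.12 (cv2) and the standard library are available. Lean on these libraries where they do the work, as an engineer would, in place of code of your own. Each camera call takes 0.05 s, during which the arm holds its last target. There are 200 camera calls.

TASK

Put the valve on the bench back together: drop every bolt from the wooden rack fully home into its own hole in the valve's bonnet (any holes) and slide the flanged steel spacer, flange down, over the square stem until it rests on the collar. Only then fit the handwheel's square bore onto the stem, pushed fully down on the spacer, and after that turn it clockwise (from above) up to its stop so the valve is shut. Do not disturb the tape, tin, spray can or brush.

Things in the scene. Friction and masses are not known exactly. Their poses are not given: they have to be found in the camera images.
- valve: blue pipe fitting fixed in the middle of the bench, pipe stubs along its x axis (340 mm over all); on it a grey bonnet block 170 x 190 mm along x and y, top face at z = 0.10 m, with six bolt holes and the upright square steel stem in the middle. Origin: centre of the underside
- stem_top (a point): centre of the stem's top, 62 mm above the bonnet's top face. The stem is 20 x 20 mm square, its sides along this point's own x and y axes (which turn with it), and tapers over the last 8 mm to 12 x 12 mm. A thin pointer at its foot lies along its x axis
- collar (a point): centre of the top of the round collar (42 mm diameter, 6 mm high) at the stem's foot, on which the spacer rests; the spacer's origin comes to this point
- wheel_seat (a point): point on the stem's axis 24 mm above the collar, level with the top of the fitted spacer; the handwheel's origin comes to this point when it is fully home. Axes turn with the stem
- stem (a joint): turn of the stem in rad, growing clockwise seen from above; the stop is at 1.4, it starts at 0 to 0.6. Stiff enough (0.2 N m) to stay where it is left. At the stop its pointer meets a small lug on the bonnet
- handwheel: dark steel handwheel lying flat the right way up: rim 140 mm diameter and 14 mm high, four spokes along its x and y axes, square hub 40 x 40 mm and 42 mm high (its sides along the wheel's x and y) with a 22 x 22 mm square bore right through, sides parallel to the hub's. Origin: centre of the underside. About 0.5 kg
- spacer: round bare-steel flanged bush lying flange down: flange 62 mm diameter and 8 mm high, barrel 46 mm diameter above it, 24 mm high in all, bore 32 mm right through. Origin: centre of the underside
- rack: fixed plywood block 180 x 120 x 55 mm (its x, y, z), origin at the centre of its underside, six square holes 62 mm apart (three along x, two along y) in which the bolts stand
- tape: roll of masking tape lying flat, a bystander: 84 mm diameter, 60 mm hole, 45 mm high, origin at the centre of its underside
- tin: paint tin, a bystander: 100 mm diameter, 110 mm high, origin at the centre of its underside
- spray: short spray can, a bystander: 66 mm diameter, 125 mm high, origin at the centre of its underside
- brush: paint brush, 200 mm long, lying flat, a bystander; origin under its middle
- bolt0: cap screw standing upright in the rack (may be absent): round head 26 mm diameter and 22 mm high, shank 15 mm diameter and 50 mm long below it with a tapered end; origin: centre of the underside of the head, z up. All bolts are alike
- bolt1: cap screw standing upright in the rack (may be absent): round head 26 mm diameter and 22 mm high, shank 15 mm diameter and 50 mm long below it with a tapered end; origin: centre of the underside of the head, z up. All bolts are alike
- bolt2: cap screw standing upright in the rack (may be absent): round head 26 mm diameter and 22 mm high, shank 15 mm diameter and 50 mm long below it with a tapered end; origin: centre of the underside of the head, z up. All bolts are alike
- bolt3: cap screw standing upright in the rack (may be absent): round head 26 mm diameter and 22 mm high, shank 15 mm diameter and 50 mm long below it with a tapered end; origin: centre of the underside of the head, z up. All bolts are alike
- bolt4: cap screw standing upright in the rack (may be absent): round head 26 mm diameter and 22 mm high, shank 15 mm diameter and 50 mm long below it with a tapered end; origin: centre of the underside of the head, z up. All bolts are alike
- hole0 (a point): mouth centre of one of the six bonnet bolt holes, on the valve's top face: 18 mm diameter, 55 mm deep; three along the valve's y, 65 mm apart, in two rows 60 mm either side of the stem. Axes are the valve's; a seated bolt's origin comes to this point
- hole1 (a point): mouth centre of one of the six bonnet bolt holes, on the valve's top face: 18 mm diameter, 55 mm deep; three along the valve's y, 65 mm apart, in two rows 60 mm either side of the stem. Axes are the valve's; a seated bolt's origin comes to this point
- hole2 (a point): mouth centre of one of the six bonnet bolt holes, on the valve's top face: 18 mm diameter, 55 mm deep; three along the valve's y, 65 mm apart, in two rows 60 mm either side of the stem. Axes are the valve's; a seated bolt's origin comes to this point
- hole3 (a point): mouth centre of one of the six bonnet bolt holes, on the valve's top face: 18 mm diameter, 55 mm deep; three along the valve's y, 65 mm apart, in two rows 60 mm either side of the stem. Axes are the valve's; a seated bolt's origin comes to this point
- hole4 (a point): mouth centre of one of the six bonnet bolt holes, on the valve's top face: 18 mm diameter, 55 mm deep; three along the valve's y, 65 mm apart, in two rows 60 mm either side of the stem. Axes are the valve's; a seated bolt's origin comes to this point
- hole5 (a point): mouth centre of one of the six bonnet bolt holes, on the valve's top face: 18 mm diameter, 55 mm deep; three along the valve's y, 65 mm apart, in two rows 60 mm either side of the stem. Axes are the valve's; a seated bolt's origin comes to this point
Mind the look-alikes: they are no part of the job. Several things look just like the handwheel: the one meant starts farthest to the robot's right.

How it is judged:
On the way, in this order (a step that is already met when the one before it is completed fails the run):
1. every bolt is home in a bonnet hole and the spacer rests on the stem's collar ((distance between bolt0 and hole0 below 0.005 m or distance between bolt0 and hole1 below 0.005 m or distance between bolt0 and hole2 below 0.005 m or distance between bolt0 and hole3 below 0.005 m or distance between bolt0 and hole4 below 0.005 m or distance between bolt0 and hole5 below 0.005 m) and (distance between bolt1 and hole0 below 0.005 m or distance between bolt1 and hole1 below 0.005 m or distance between bolt1 and hole2 below 0.005 m or distance between bolt1 and hole3 below 0.005 m or distance between bolt1 and hole4 below 0.005 m or distance between bolt1 and hole5 below 0.005 m) and (distance between bolt2 and hole0 below 0.005 m or distance between bolt2 and hole1 below 0.005 m or distance between bolt2 and hole2 below 0.005 m or distance between bolt2 and hole3 below 0.005 m or distance between bolt2 and hole4 below 0.005 m or distance between bolt2 and hole5 below 0.005 m) and (distance between bolt3 and hole0 below 0.005 m or distance between bolt3 and hole1 below 0.005 m or distance between bolt3 and hole2 below 0.005 m or distance between bolt3 and hole3 below 0.005 m or distance between bolt3 and hole4 below 0.005 m or distance between bolt3 and hole5 below 0.005 m) and (distance between bolt4 and hole0 below 0.005 m or distance between bolt4 and hole1 below 0.005 m or distance between bolt4 and hole2 below 0.005 m or distance between bolt4 and hole3 below 0.005 m or distance between bolt4 and hole4 below 0.005 m or distance between bolt4 and hole5 below 0.005 m) and distance between spacer and collar below 0.005 m), for 0.2 s.
2. the handwheel is fully home on the square stem (distance between handwheel and wheel_seat below 0.005 m), for 0.2 s.
3. the stem has been turned clockwise to its stop (value of joint stem above 1.3 rad), for 0.2 s.
At the end, for the whole second after the job is handed in: Every bolt that is present has the underside of its head within 5 mm of a hole's mouth centre, the spacer is within 5 mm of the collar, the handwheel within 5 mm of its seat on the stem, the stem is turned past 1.3 rad (stop at 1.4), and all is at rest (all of step 1 and distance between handwheel and wheel_seat below 0.005 m and value of joint stem above 1.3 rad and linear speed of each of handwheel, spacer below 0.02 m/s); the robot touches nothing.
It fails at once if the tape is shoved or knocked over (distance of tape from where it was at the start of the episode above 0.04 m or angle between tape's own z axis and vertical above 0.5 rad).
It fails at once if the tin is shoved or knocked over (distance of tin from where it was at the start of the episode above 0.04 m or angle between tin's own z axis and vertical above 0.5 rad).
It fails at once if the spray is shoved or knocked over (distance of spray from where it was at the start of the episode above 0.04 m or angle between spray's own z axis and vertical above 0.5 rad).
It fails at once if the brush is shoved or knocked over (distance of brush from where it was at the start of the episode above 0.04 m).
Of bolt0, bolt1, bolt2, bolt3, bolt4 only 3 to 5 are there at a start; the rules pass over those that are not, and their reading is None.
At some moment in a run one of spacer, handwheel may be knocked a few centimetres aside while the robot is not near it.
It also fails if it takes over 210 s, if anything falls off the work surface, if the arm or the gripper's body presses on something with over 40 N, if the wrist force passes 120 N, or if a joint passes its speed limit or range.

## Working session

There is one attempt and no reset: what is moved stays moved. The work goes in short steps, Python scripts to look and compute and a tool call to move; the robot and the scene stay as the last step left them, time stands still between calls to the robot, and variables do not carry over. Pictures are saved under pics/ and viewed, at most 14 in all, crops included, and the job is handed in when it is done.

Besides the shell and the picture viewer there is one more tool, called after "Call:" as name(argument=value, ...), one argument or row to a line, values as JSON. carry_out: Moves the arm, as the interface text tells. Scaled input: -1 to 1 covers 0.2 m each way for a shift and pi rad each way for a turn. Its arguments: {"type":"object","properties":{"moves":{"type":"array","items":{"type":"array"}}},"required":["moves"]}

```bash
ls; mkdir -p pics; cat > h.py <<'E'
from rig import *
import numpy as np, cv2
def cal(n):
    c=get_calibration(n); R=cv2.Rodrigues(np.array(c["rvec"],float))[0]
    return np.array(c["K"],float),R,np.array(c["tvec"],float).ravel()
def cloud(n,d):
    K,R,t=cal(n); v,u=np.mgrid[0:d.shape[0],0:d.shape[1]]
    p=np.stack([(u-K[0,2])/K[0,0]*d,(v-K[1,2])/K[1,1]*d,d],-1)
    w=(p-t)@R; w[d==0]=np.nan
    return w
def ray(n,rc,z):
    K,R,t=cal(n); d=np.array([(rc[1]-K[0,2])/K[0,0],(rc[0]-K[1,2])/K[1,1],1.])@R
    o=-t@R; return o+d*(z-o[2])/d[2]
def snap(n,f=None):
    p,d=read_camera(n)
    if f: cv2.imwrite(f,p[:,:,::-1])
    return p,d
E
python3 - <<'E'
from h import *
for n in("top","scene"):
    p,d=snap(n,f"pics/{n}0.png"); np.save(f"{n}0.npy",d); K,R,t=cal(n); print(n,K[0,0],-t@R,R[2])
    w=cloud(n,d)
    for o in ["valve","stem_top","handwheel","spacer","rack","tape","tin","spray","brush","bolt0"]:
        for r in look_for(n,o)[:7]:
            if r["score"]>.3:
                i,j=np.round(r["location"]).astype(int); print(o,round(r["score"],2),(i,j),np.round(w[i,j],3))
print(read_state())
E
```

```text
pics
top 424.6874515744404 [0.43153298 0.05529233 1.52985637] [ 0.0846387   0.01324891 -0.99632362]
valve 0.84 (np.int64(206), np.int64(341)) [ 0.529 -0.005  0.109]
valve 0.74 (np.int64(225), np.int64(412)) [ 0.464 -0.247  0.08 ]
handwheel 0.87 (np.int64(210), np.int64(264)) [0.521 0.262 0.049]
handwheel 0.76 (np.int64(222), np.int64(180)) [0.482 0.557 0.046]
handwheel 0.7 (np.int64(270), np.int64(230)) [0.314 0.38  0.044]
handwheel 0.63 (np.int64(163), np.int64(201)) [0.691 0.487 0.045]
handwheel 0.6 (np.int64(155), np.int64(268)) [0.702 0.238 0.124]
spacer 0.52 (np.int64(220), np.int64(213)) [0.489 0.448 0.019]
rack 0.95 (np.int64(205), np.int64(416)) [ 0.534 -0.266  0.064]
tape 0.58 (np.int64(218), np.int64(470)) [ 0.489 -0.46   0.032]
tin 0.77 (np.int64(153), np.int64(417)) [ 0.707 -0.264  0.109]
spray 0.7 (np.int64(155), np.int64(266)) [0.702 0.245 0.125]
brush 0.57 (np.int64(142), np.int64(323)) [0.766 0.053 0.024]
bolt0 0.6 (np.int64(219), np.int64(430)) [ 0.484 -0.309  0.078]
bolt0 0.58 (np.int64(186), np.int64(425)) [ 0.598 -0.295  0.078]
bolt0 0.45 (np.int64(224), np.int64(
[... 1341 characters left out ...]
37 -0.254  0.077]
{'time': 1.1, 'joint_pos': array([ 1.25557201e+00,  1.30389749e-01,  1.48817162e+00, -2.14025982e-05,
        1.52298013e+00, -8.53915620e-02]), 'qvel': array([ 0.00212238, -0.00077053,  0.00184155, -0.00060164,  0.00138478,
       -0.00017087]), 'effort': array([ 1.07356420e-03, -5.69329405e+01, -5.00873387e+01, -9.68187783e-05,
        1.08918597e-03, -3.37635413e-05]), 'ee_pos': array([0.13667741, 0.58425069, 0.23131395]), 'tool_rot': array([1.55648779e-05, 1.14663110e-01, 9.93404435e-01, 2.29409313e-05]), 'force': array([ 0.01948515, -0.5367776 ,  0.15575543]), 'ft_torque': array([-0.01336645,  0.00031805, -0.0067056 ]), 'grip_force': 0.0, 'opening': 1.0019316001002911}
```

View pics/top0.png

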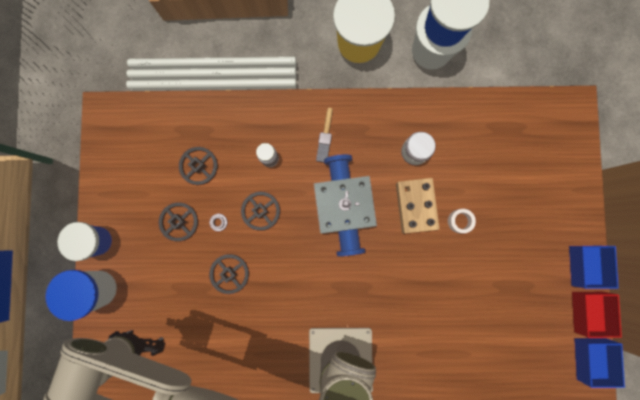

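```bash
python3 - <<'E'
import cv2
p=cv2.imread("pics/top0.png"); cv2.imwrite("pics/crop_a.png",cv2.resize(p[140:280,300:500],None,fx=4,fy=4,interpolation=cv2.INTER_CUBIC))
cv2.imwrite("pics/crop_b.png",cv2.resize(p[130:290,140:310],None,fx=3.5,fy=3.5,interpolation=cv2.INTER_CUBIC))
E
```

```text
(no output)
```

View pics/crop_a.png

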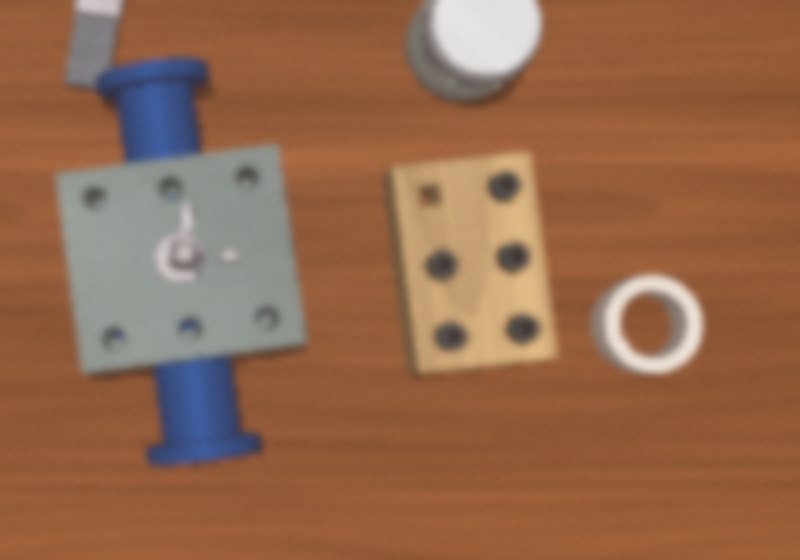

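View pics/crop_b.png

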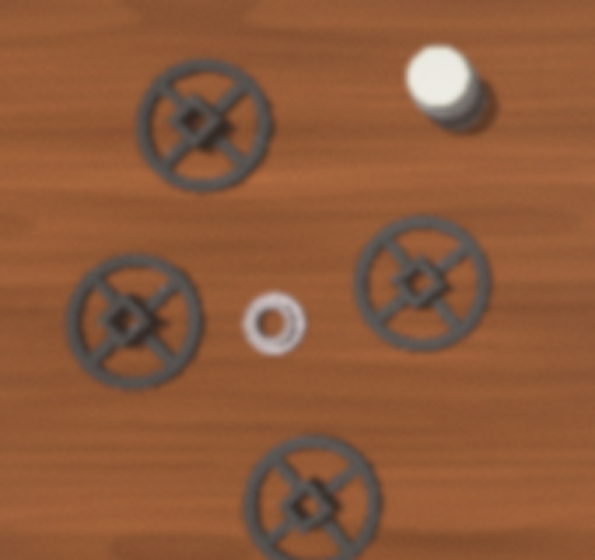

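The picture shows four look-alike handwheels at top pixels (row,col) (210,262), (222,178), (166,198) and (273,229). The image's right is −y, so (210,262), at y≈0.26, is farthest to the robot's right and is the one meant. crop_b confirms it. There are five bolts in the rack, with the far-left hole empty. In crop_a the pointer runs up (+x) from the stem and the lug is to its right. The spacer is at (222,218).

```bash
cat >> h.py <<'E'
def topface(n,w,z,c,r,tol=.008):
    m=(abs(w[...,2]-z)<tol)&(np.hypot(w[...,0]-c[0],w[...,1]-c[1])<r)
    cs,_=cv2.findContours(cv2.morphologyEx(m.astype(np.uint8),cv2.MORPH_OPEN,np.ones((3,3))),cv2.RETR_EXTERNAL,cv2.CHAIN_APPROX_NONE)
    k=max(cs,key=cv2.contourArea)[:,0,:]
    P=np.array([ray(n,(v,u),z)[:2] for u,v in k],np.float32)
    f=np.zeros(m.shape,np.uint8); cv2.drawContours(f,[k.reshape(-1,1,2)],-1,1,-1)
    vs,us=np.nonzero(f); cen=np.mean([ray(n,(a,b),z)[:2] for a,b in zip(vs,us)],0)
    (cx,cy),s,a=cv2.minAreaRect(P)
    return np.round(cen,4),(round(cx,4),round(cy,4)),np.round(s,3),round(a,2)
E
python3 - <<'E'
from h import *
for n in("top","scene"):
    d=np.load(n+"0.npy"); w=cloud(n,d); p=cv2.imread(f"pics/{n}0.png").astype(float)
    print(n,"bonnet",topface(n,w,.1,(.53,.0),.16))
    print(" rack",topface(n,w,.055,(.53,-.275),.13))
    for nm,z,c,r in [("bolts",.077,None,0)]:
        m=((abs(w[...,2]-.079)<.009)&(abs(w[...,0]-.535)<.1)&(abs(w[...,1]+.275)<.07)&(p.sum(-1)<240)).astype(np.uint8)
        N,L,S,C=cv2.connectedComponentsWithStats(m)
        for i in range(1,N):
            if S[i,4]>12: print("  bolt",S[i,4],np.round(ray(n,C[i][::-1],.077)[:2],4))
    m=((w[...,2]>.15)&(abs(w[...,0]-.53)<.05)&(abs(w[...,1])<.06)).astype(np.uint8); v,u=np.nonzero(m)
    if len(v): print(" stem",len(v),np.round(ray(n,(v.mean(),u.mean()),.162),4), np.nanmax(w[m>0][:,2]))
    for nm,z,c,r in [("spacer",.024,(.487,.42),.05),("hub",.042,(.524,.262),.05)]:
        m=((abs(w[...,2]-z)<.006)&(np.hypot(w[...,0]-c[0],w[...,1]-c[1])<r)); v,u=np.nonzero(m)
        if len(v): print(" ",nm,len(v),np.round(ray(n,(v.mean(),u.mean()),z)[:2],4),topface(n,w,z,c,r,.006) if len(v)>20 else "")
p=cv2.imread("pics/top0.png");q=cv2.imread("pics/scene0.png")
a=cv2.resize(p[180:235,312:382],(760,597),interpolation=cv2.INTER_CUBIC)
b=cv2.resize(q[190:300,240:390],(780,572),interpolation=cv2.INTER_CUBIC)
cv2.imwrite("pics/stemT.png",a);cv2.imwrite("pics/stemS.png",b)
E
```

```text
Traceback (most recent call last):
  File "h.py", line 24, in topface
    vs,us=np.nonzero(f); cen=np.mean([ray(n,(a,b),z)[:2] for a,b in zip(vs,us)],0)
                                      ~~~^^^^^^^^^^^
  File "h.py", line 12, in ray
    K,R,t=cal(n); d=np.array([(rc[1]-K[0,2])/K[0,0],(rc[0]-K[1,2])/K[1,1],1.])@R
          ~~~^^^
  File "h.py", line 4, in cal
    c=get_calibration(n); R=cv2.Rodrigues(np.array(c["rvec"],float))[0]
ValueError: time passes only in moves, steps and waits
```

Cache the calibration.

```bash
sed -i 's/^def cal(n)/import functools\n@functools.lru_cache\ndef cal(n)/' h.py
cat > m.py <<'E'
from h import *
for n in("top","scene"):
    d=np.load(n+"0.npy"); w=cloud(n,d); p=cv2.imread(f"pics/{n}0.png").astype(float)
    print(n,"bonnet",topface(n,w,.1,(.53,.0),.16))
    print(" rack",topface(n,w,.055,(.53,-.275),.13))
    m=((abs(w[...,2]-.079)<.009)&(abs(w[...,0]-.535)<.1)&(abs(w[...,1]+.275)<.07)&(p.sum(-1)<240)).astype(np.uint8)
    N,L,S,C=cv2.connectedComponentsWithStats(m)
    for i in range(1,N):
        if S[i,4]>12: print("  bolt",S[i,4],np.round(ray(n,C[i][::-1],.077)[:2],4))
    m=((w[...,2]>.15)&(abs(w[...,0]-.53)<.05)&(abs(w[...,1])<.06)).astype(np.uint8); v,u=np.nonzero(m)
    if len(v): print(" stem",len(v),np.round(ray(n,(v.mean(),u.mean()),.162),4), np.nanmax(w[m>0][:,2]))
    for nm,z,c,r in [("spacer",.024,(.487,.42),.05),("hub",.042,(.524,.262),.05)]:
        m=((abs(w[...,2]-z)<.006)&(np.hypot(w[...,0]-c[0],w[...,1]-c[1])<r)); v,u=np.nonzero(m)
        if len(v): print(" ",nm,len(v),np.round(ray(n,(v.mean(),u.mean()),z)[:2],4),topface(n,w,z,c,r,.006) if len(v)>20 else "")
p=cv2.imread("pics/top0.png");q=cv2.imread("pics/scene0.png")
a=cv2.resize(p[180:235,312:382],(760,597),interpolation=cv2.INTER_CUBIC)
b=cv2.resize(q[190:300,240:390],(780,572),interpolation=cv2.INTER_CUBIC)
cv2.imwrite("pics/stemT.png",a);cv2.imwrite("pics/stemS.png",b)
E
python3 m.py
```

```text
top bonnet (array([ 0.5356, -0.0195]), (0.5359, -0.0188), array([0.17, 0.19]), 7.17)
 rack (array([ 0.537 , -0.2744]), (0.5334, -0.2749), array([0.179, 0.122]), 5.34)
  bolt 20 [ 0.5972 -0.2967]
  bolt 19 [ 0.5367 -0.3028]
  bolt 16 [ 0.5305 -0.2421]
  bolt 19 [ 0.4757 -0.3092]
  bolt 14 [ 0.4689 -0.2493]
 stem 38 [ 0.535 -0.018  0.162] 0.16674640705121507
  spacer 77 [0.4809 0.4323] (array([0.4817, 0.4501]), (0.4817, 0.4501), array([0.014, 0.007]), 0.78)Traceback (most recent call last):
  File "m.py", line 14, in <module>
    if len(v): print(" ",nm,len(v),np.round(ray(n,(v.mean(),u.mean()),z)[:2],4),topface(n,w,z,c,r,.006) if len(v)>20 else "")
                                                                                ~~~~~~~^^^^^^^^^^^^^^^^
  File "h.py", line 23, in topface
    k=max(cs,key=cv2.contourArea)[:,0,:]
      ~~~^^^^^^^^^^^^^^^^^^^^^^^^
ValueError: max() iterable argument is empty
```

```bash
sed -i 's/,topface(n,w,z,c,r,.006) if len(v)>20 else ""//; s/^    print(" rack".*/    if n=="top": print(" rack",topface(n,w,.055,(.53,-.275),.13))/' m.py; python3 m.py
```

```text
top bonnet (array([ 0.5356, -0.0195]), (0.5359, -0.0188), array([0.17, 0.19]), 7.17)
 rack (array([ 0.537 , -0.2744]), (0.5334, -0.2749), array([0.179, 0.122]), 5.34)
  bolt 20 [ 0.5972 -0.2967]
  bolt 19 [ 0.5367 -0.3028]
  bolt 16 [ 0.5305 -0.2421]
  bolt 19 [ 0.4757 -0.3092]
  bolt 14 [ 0.4689 -0.2493]
 stem 38 [ 0.535 -0.018  0.162] 0.16674640705121507
  spacer 77 [0.4809 0.4323]
  hub 88 [0.5205 0.2797]
scene bonnet (array([ 0.5409, -0.0273]), (0.5386, -0.0232), array([0.173, 0.197]), 7.26)
  bolt 20 [ 0.4688 -0.2502]
  bolt 21 [ 0.4785 -0.261 ]
  bolt 22 [ 0.5309 -0.2443]
  bolt 20 [ 0.5404 -0.2547]
  bolt 19 [ 0.4752 -0.3118]
  bolt 16 [ 0.4854 -0.322 ]
  bolt 23 [ 0.5372 -0.3059]
  bolt 20 [ 0.5466 -0.3164]
  bolt 24 [ 0.5986 -0.2991]
  bolt 21 [ 0.6072 -0.3108]
 stem 53 [ 0.5415 -0.028   0.162 ] 0.16334543211301805
  spacer 63 [0.4852 0.4266]
  hub 93 [0.5246 0.2751]
```

View pics/stemS.png

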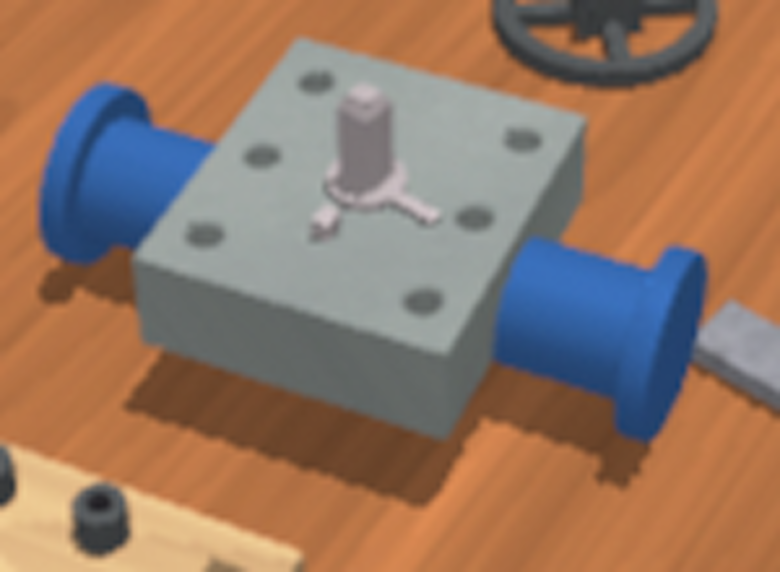

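View pics/stemT.png

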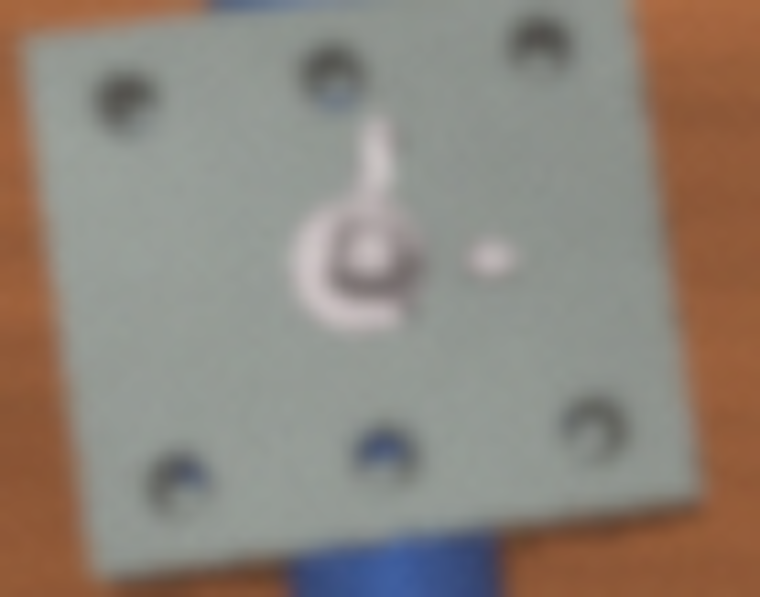

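The enlarged crops show six clear hole mouths, the pointer tip (stemS 437,215) and the lug (stemS 325,222). I'll fit the valve from the hole mouths in both views.

```bash
cat > fit.py <<'E'
from h import *
def fit(Q,M):  # rigid 2D M->Q
    q,m=Q.mean(0),M.mean(0); A=M-m;B=Q-q
    a=np.arctan2((A[:,0]*B[:,1]-A[:,1]*B[:,0]).sum(),(A*B).sum()); R=np.array([[np.cos(a),-np.sin(a)],[np.sin(a),np.cos(a)]])
    t=q-R@m; return t,np.degrees(a),Q-(M@R.T+t)
def px(c,s,o): return [(c[1]+.5)/s[1]-.5+o[0],(c[0]+.5)/s[0]-.5+o[1]]
T=lambda c:px(c,(760/70,597/55),(180,312)); S=lambda c:px(c,(5.2,5.2),(190,240))
H=np.array([[60,65],[60,0],[60,-65],[-60,65],[-60,0],[-60,-65]])/1000.
# order: +x row from +y to -y, then -x row
top=[(126,102),(334,75),(540,45),(180,482),(386,455),(596,428)]
sc=[(522,140),(474,217),(423,301),(316,82),(262,156),(204,235)]
for n,f,c in(("top",T,top),("scene",S,sc)):
    Q=np.array([ray(n,f(k),.1)[:2] for k in c]); t,a,r=fit(Q,H); print(n,"valve",t.round(4),a.round(2),(r*1000).round(1).tolist())
C=np.array([[85,95],[85,-95],[-85,-95],[-85,95]])/1000.
Q=np.array([ray("scene",S(k),.1)[:2] for k in[(585,120),(445,352),(135,255),(302,38)]]);t,a,r=fit(Q,C);print("corners",t.round(4),a.round(2),(r*1000).round(1).tolist())
B=np.array([[62,-31],[0,-31],[0,31],[-62,-31],[-62,31]])/1000.
Q=np.array([[.5972,-.2967],[.5367,-.3028],[.5305,-.2421],[.4757,-.3092],[.4689,-.2493]]);t,a,r=fit(Q,B);print("rack",t.round(4),a.round(2),(r*1000).round(1).tolist())
for n,f,tip,lug,st in(("top",T,(377,118),(492,260),(372,250)),("scene",S,(437,215),(325,222),(364,97))):
    print(n,"tip",ray(n,f(tip),.104)[:2].round(4),"lug",ray(n,f(lug),.106)[:2].round(4),"stem",ray(n,f(st),.162)[:2].round(4))
E
python3 fit.py
```

```text
top valve [ 0.5369 -0.0183] 7.25 [[-0.1, 0.3], [-0.4, -0.2], [0.2, 0.0], [0.4, -0.3], [0.1, 0.4], [-0.2, -0.2]]
scene valve [ 0.5374 -0.019 ] 7.15 [[-0.0, -0.2], [-0.4, 0.2], [-0.1, 0.0], [0.2, 0.3], [0.3, -0.1], [0.1, -0.3]]
corners [ 0.5372 -0.0177] 6.56 [[-1.0, -2.8], [-1.0, 2.1], [1.0, 1.2], [1.0, -0.6]]
rack [ 0.5335 -0.2725] 6.1 [[-1.2, 0.1], [-0.1, 0.6], [0.3, -0.4], [0.6, 0.8], [0.4, -1.0]]
top tip [ 0.582  -0.0238] lug [ 0.5373 -0.0587] stem [ 0.5365 -0.0186]
scene tip [ 0.5818 -0.0232] lug [ 0.537  -0.0578] stem [ 0.5387 -0.0212]
```

```bash
cat >> h.py <<'E'
from scipy.spatial.transform import Rotation as Ro
def go(*tg):
    s=read_state(); q=s["tool_rot"]; R=Ro.from_quat([q[1],q[2],q[3],q[0]]).as_matrix()
    print("tcp",s["ee_pos"].round(4),"yang",np.degrees(np.arctan2(R[1,1],R[0,1])).round(2),"tilt",R[2,2].round(5),"F",s["force"].round(1),"open",round(s["opening"],3),"t",s["time"],"j6",s["joint_pos"][5].round(2))
    for t in tg: print(np.round(t,4),"->",((np.array(t)-s["ee_pos"])@R/.2).round(4))
E
python3 - <<'E'
from h import *
p=cv2.imread("pics/top0.png");g=cv2.cvtColor(p,cv2.COLOR_BGR2HSV)
for n in("top","scene"):
    for r in trace(n,"spacer")[:2]:
        v,u=np.nonzero(r["region"]); print(n,r["score"],len(v),ray(n,(v.mean(),u.mean()),.012).round(4))
print(ray("top",(222.2,217.9),.008))
go((.483,.431,.12),(.483,.431,.010))
E
```

```text
top 0.47 191 [0.4809 0.4317 0.012 ]
scene 0.49 211 [0.4852 0.4248 0.012 ]
[0.48138358 0.43300455 0.008     ]
tcp [0.1367 0.5842 0.2313] yang 76.83 tilt -1.0 F [-0.5 -0.2 -0.4] open 0.996 t 1.2 j6 -0.09
[0.483 0.431 0.12 ] -> [-1.8607 -0.3515  0.5566]
[0.483 0.431 0.01 ] -> [-1.8607 -0.3515  1.1066]
```

Call:
carry_out(
  moves=[
    [[-0.95, -0.17, 0], 0.39, 0],
    [[-0.95, -0.17, 0], 0.39, 0],
    [[-0.95, -0.17, 0], 0.39, 0],
    [[-0.95, -0.17, 0], 0.39, 0],
    [[-0.95, -0.17, 0], 0.39, 0],
    [[-0.95, -0.17, 0], 0.39, 0],
    [[-0.95, -0.17, 0], 0.39, 0],
    [[-0.95, -0.17, 0], 0.39, 0],
    [[-0.95, -0.17, 0], 0.39, 0],
    [[-0.95, -0.17, 0], 0.39, 0],
  ],
)

```text
time: 2.2
ee_pos: [0.3139, 0.5079, 0.2313]
tool_rot: [0.0, 0.664, 0.748, 0.0]
force: [0.4, 0.2, -0.0]
opening: 1.002
grip_force: 0.0
```

```bash
python3 -c "
from h import *
go((.4815,.432,.12),(.4815,.432,.010))"
```

```text
tcp [0.3139 0.5079 0.2313] yang 6.8 tilt -1.0 F [ 0.4  0.2 -0. ] open 1.002 t 2.2 j6 0.81
[0.4815 0.432  0.12  ] -> [-0.4759  0.7871  0.5565]
[0.4815 0.432  0.01  ] -> [-0.4759  0.7871  1.1065]
```

Call:
carry_out(
  moves=[
    [[-0.476, 0.787, 0], 0, 0],
    [[-0.476, 0.787, 0], 0, 0],
    [[-0.476, 0.787, 0], 0, 0],
    [[-0.476, 0.787, 0], 0, 0],
    [[-0.476, 0.787, 0.3], 0, 0],
    [[-0.476, 0.787, 0.5], 0, 0],
    [[-0.476, 0.787, 0.7], 0, 0],
    [[-0.476, 0.787, 0.9], 0, 0],
    [[-0.476, 0.787, 0.9], 0, 0],
  ],
)

```text
time: 3.1
ee_pos: [0.4768, 0.428, 0.0438]
tool_rot: [-0.001, 0.664, 0.748, -0.006]
force: [-0.7, -1.5, -1.0]
opening: 1.001
grip_force: 0.0
```

Call:
carry_out(
  moves=[
    [[0, 0, 0.1], 0, 0],
    [[0, 0, 0.205], 0, 0],
    [[0, 0, 0.205], 0, 0.6],
    [[0, 0, 0.205], 0, 1],
    [[0, 0, 0.205], 0, 1],
    [[0, 0, 0.205], 0, 1],
    [[0, 0, 0.205], 0, 1],
    [[0, 0, 0.205], 0, 1],
    [[0, 0, 0.205], 0, 1],
    [[0, 0, 0.205], 0, 1],
  ],
)

```text
time: 4.1
ee_pos: [0.4829, 0.4328, 0.0137]
tool_rot: [0.0, 0.665, 0.747, 0.002]
force: [-0.9, -1.1, 5.8]
opening: 0.506
grip_force: 60.0
```

```bash
python3 -c "
from h import *
go((.5371,-.0186,.2))"
```

```text
tcp [0.4829 0.4328 0.0137] yang 6.67 tilt -0.99999 F [-0.9 -1.1  5.8] open 0.506 t 4.1 j6 0.54
[ 0.5371 -0.0186  0.2   ] -> [-2.2709  0.0106 -0.9363]
```

Call:
carry_out(
  moves=[
    [[0, 0, -0.2], 0, 1],
    [[0, 0, -0.4], 0, 1],
    [[0, 0, -0.6], 0, 1],
    [[0, 0, -0.8], 0, 1],
    [[0, 0, -1], 0, 1],
    [[-0.2, 0, -1], 0, 1],
    [[-0.4, 0, -1], 0, 1],
    [[-0.6, 0, -1], 0, 1],
    [[-0.8, 0, -1], 0, 1],
    [[-1, 0, -1], 0, 1],
  ],
)

```text
time: 5.1
ee_pos: [0.5046, 0.2315, 0.2121]
tool_rot: [0.001, 0.665, 0.747, 0.001]
force: [0.9, -0.3, -2.6]
opening: 0.501
grip_force: 61.8
```

Call:
carry_out(
  moves=[
    [[-0.2, 0, 0], 0, 1],
    [[-0.4, 0, 0], 0, 1],
    [[-0.6, 0, 0], 0, 1],
    [[-0.8, 0, 0], 0, 1],
    [[-0.9, 0, 0], 0, 1],
    [[-1, 0, 0], 0, 1],
    [[-1, 0, 0], 0, 1],
    [[-1, 0, 0], 0, 1],
  ],
)

```text
time: 5.9
ee_pos: [0.5277, 0.034, 0.2115]
tool_rot: [0.0, 0.665, 0.747, 0.001]
force: [0.7, 0.3, -2.0]
opening: 0.499
grip_force: 61.8
```

```bash
python3 -c "
from h import *
go((.5371,-.0186,.2),(.5371,-.0186,.1197))
p,d=snap('scene','pics/s1.png'); cv2.imwrite('pics/s1c.png',cv2.resize(p[120:280,230:430,::-1],None,fx=4,fy=4))
"
```

```text
tcp [0.5277 0.034  0.2115] yang 6.58 tilt -1.0 F [ 0.7  0.3 -2. ] open 0.499 t 5.9 j6 -0.15
[ 0.5371 -0.0186  0.2   ] -> [-0.2666  0.0163  0.0577]
[ 0.5371 -0.0186  0.1197] -> [-0.2666  0.0157  0.4592]
```

View pics/s1c.png

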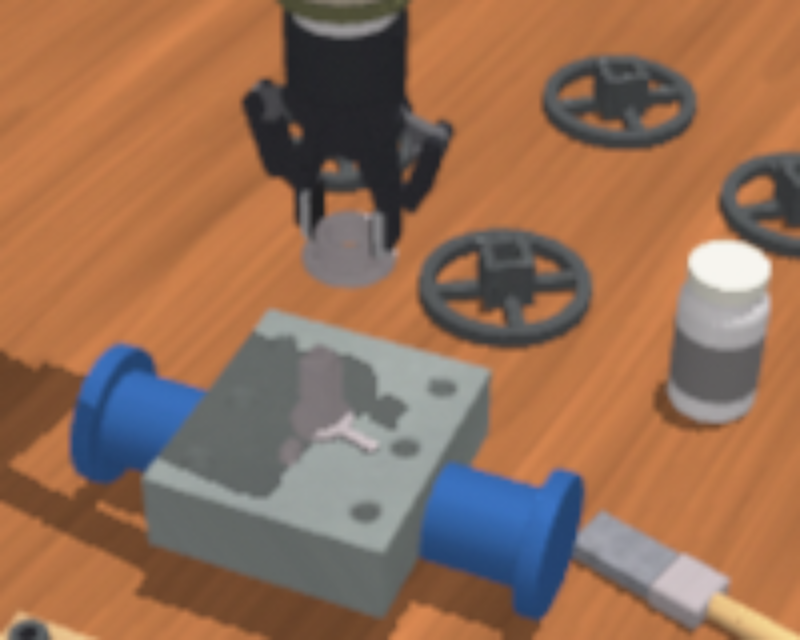

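Call:
carry_out(
  moves=[
    [[-0.15, 0.016, 0], 0, 1],
    [[-0.263, 0.016, 0], 0, 1],
    [[-0.263, 0.016, 0], 0, 1],
    [[-0.263, 0.016, 0], 0, 1],
    [[-0.263, 0.016, 0.08], 0, 1],
    [[-0.263, 0.016, 0.14], 0, 1],
    [[-0.263, 0.016, 0.19], 0, 1],
    [[-0.263, 0.016, 0.23], 0, 1],
    [[-0.263, 0.016, 0.27], 0, 1],
    [[-0.263, 0.016, 0.3], 0, 1],
  ],
)

```text
time: 6.95
ee_pos: [0.5365, -0.0176, 0.1494]
tool_rot: [-0.0, 0.665, 0.747, -0.0]
force: [-0.9, -0.3, -2.2]
opening: 0.509
grip_force: 61.8
```

Call:
carry_out(
  moves=[
    [[0, 0, 0.04], 0, 1],
    [[0, 0, 0.08], 0, 1],
    [[0, 0, 0.12], 0, 1],
    [[0, 0, 0.15], 0, 1],
    [[0, 0, 0.15], 0, 1],
  ],
)

```text
time: 7.45
ee_pos: [0.5367, -0.0178, 0.1201]
tool_rot: [-0.0, 0.665, 0.747, -0.0]
force: [-1.2, 0.1, -0.7]
opening: 0.506
grip_force: 61.8
```

Call:
carry_out(
  moves=[
    [[0, 0, 0], 0, 0.3],
    [[0, 0, 0], 0, 0],
    [[0, 0, 0], 0, 0],
    [[0, 0, 0], 0, 0],
    [[0, 0, -0.1], 0, 0],
    [[0, 0, -0.3], 0, 0],
    [[0, 0, -0.5], 0, 0],
    [[-0.3, 0, -0.5], 0, 0.4],
    [[-0.6, 0, -0.5], 0, 0.4],
    [[-0.8, 0, -0.5], 0, 0.4],
    [[-1, 0, -0.5], 0, 0.4],
    [[-1, 0, -0.5], 0, 0.4],
    [[-1, 0, -0.5], 0, 0.4],
  ],
)

```text
time: 8.75
ee_pos: [0.5595, -0.2176, 0.2199]
tool_rot: [-0.0, 0.666, 0.746, 0.0]
force: [-0.2, 1.2, -0.0]
opening: 0.599
grip_force: 0.0
```

```bash
cat > bolts.py <<'E'
from h import *
def f(c,a,P):
    a=np.radians(a); R=np.array([[np.cos(a),-np.sin(a)],[np.sin(a),np.cos(a)]]); return np.array(c)+np.array(P)/1000@R.T
holes=f((.5371,-.0186),7.2,[[60,65],[60,0],[60,-65],[-60,65],[-60,0],[-60,-65]])
E
python3 - <<'E'
from bolts import *
B=[[62,-31],[0,-31],[0,31],[-62,-31],[-62,31]]
for n in("top","scene"):
    p,d=snap(n,f"pics/{n}2.png"); q=p[:,:,::-1]; 
    g=cv2.cvtColor(q,cv2.COLOR_BGR2GRAY)
    o=(180,385) if n=="top" else (260,195)
    c=cv2.resize(q[o[0]:o[0]+65,o[1]:o[1]+65] if n=="top" else q[o[0]:o[0]+100,o[1]:o[1]+100],(390,390),interpolation=cv2.INTER_CUBIC); cv2.imwrite(f"pics/_{n}.png",c)
    w=cloud(n,d); m=np.hypot(w[...,0]-.537,w[...,1]+.0186)<.05; 
    m&=(abs(w[...,2]-.13)<.004); v,u=np.nonzero(m); print(n,"spacer top",len(v),ray(n,(v.mean(),u.mean()),.13) if len(v) else "")
cv2.imwrite("pics/rk.png",np.hstack([cv2.imread("pics/_top.png"),cv2.imread("pics/_scene.png")]))
go((.5335,-.2735,.1))
E
```

```text
top spacer top 66 [ 0.53498898 -0.01674156  0.13      ]
scene spacer top 89 [ 0.54139348 -0.02623165  0.13      ]
tcp [ 0.5598 -0.2156  0.2202] yang 6.65 tilt -1.0 F [ 0.8  0.3 -0.3] open 0.6 t 8.85 j6 -0.57
[ 0.5335 -0.2735  0.1   ] -> [-0.2727 -0.1641  0.6007]
```

View pics/rk.png

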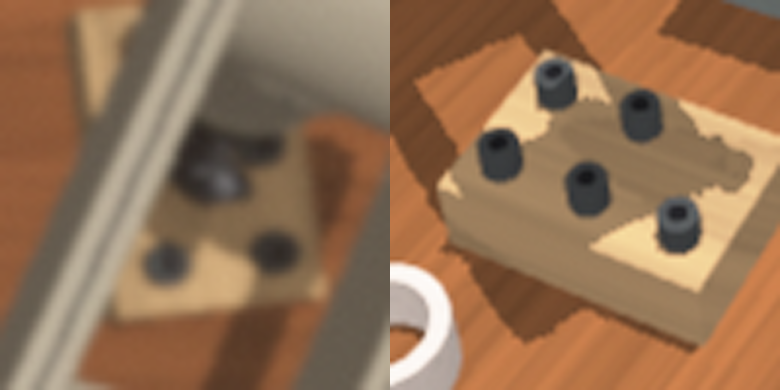

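Right half: five head tops sit at crop (554,70), (639,103), (500,141), (587,175) and (679,211). The spacer top is at 0.13, so it is seated.

```bash
sed -i '/^H=/,$d' fit.py; python3 - <<'E'
from fit import *
sc=[(289,211),(197,175),(249,103),(110,141),(164,70)]
B=np.array([[62,-31],[0,-31],[0,31],[-62,-31],[-62,31]])/1000.
Q=np.array([ray("scene",px(k,(3.9,3.9),(260,195)),.077)[:2] for k in sc]);t,a,r=fit(Q,B);print(t,a,(r*1000).round(1).tolist())
from bolts import f,holes
P=f(t,a,B*1000); print(P.round(4),holes.round(4).tolist())
go(*[(x,y,.058) for x,y in P])
E
```

```text
[ 0.53381678 -0.27353728] 5.915503583909844 [[0.3, 0.0], [-0.2, 0.3], [-0.3, -1.1], [0.5, 0.6], [-0.4, 0.1]]
[[ 0.5987 -0.298 ]
 [ 0.537  -0.3044]
 [ 0.5306 -0.2427]
 [ 0.4753 -0.3108]
 [ 0.469  -0.2491]] [[0.5885, 0.0534], [0.5966, -0.0111], [0.6048, -0.0756], [0.4694, 0.0384], [0.4776, -0.0261], [0.4857, -0.0906]]
tcp [ 0.5598 -0.2156  0.2202] yang 6.65 tilt -1.0 F [ 0.8  0.3 -0.3] open 0.6 t 8.85 j6 -0.57
[ 0.5987 -0.298   0.058 ] -> [-0.4322  0.1455  0.8106]
[ 0.537  -0.3044  0.058 ] -> [-0.4282 -0.1645  0.8106]
[ 0.5306 -0.2427  0.058 ] -> [-0.1182 -0.1605  0.8108]
[ 0.4753 -0.3108  0.058 ] -> [-0.4242 -0.4745  0.8107]
[ 0.469  -0.2491  0.058 ] -> [-0.1142 -0.4705  0.8109]
```

Call:
carry_out(
  moves=[
    [[-0.06, -0.24, 0.1], 0, 0.4],
    [[-0.114, -0.47, 0.3], 0, 0.4],
    [[-0.114, -0.47, 0.5], 0, 0.4],
    [[-0.114, -0.47, 0.5], 0, 0.4],
    [[-0.114, -0.47, 0.65], 0, 0.4],
    [[-0.114, -0.47, 0.75], 0, 0.4],
    [[-0.114, -0.47, 0.81], 0, 0.4],
    [[-0.114, -0.47, 0.81], 0, 0.4],
    [[-0.114, -0.47, 0.81], 0, 1],
    [[-0.114, -0.47, 0.81], 0, 1],
    [[-0.114, -0.47, 0.81], 0, 1],
    [[-0.114, -0.47, 0.81], 0, 1],
    [[-0.114, -0.47, 0.81], 0, 1],
    [[-0.114, -0.47, 0.81], 0, 1],
  ],
)

```text
time: 10.25
ee_pos: [0.4706, -0.2504, 0.0605]
tool_rot: [0.002, 0.665, 0.747, 0.001]
force: [-0.4, 3.5, 6.7]
opening: 0.279
grip_force: 58.8
```

```bash
python3 -c "
from h import *
go((.4857,-.0906,.18))"
```

```text
tcp [ 0.4706 -0.2504  0.0605] yang 6.63 tilt -0.99999 F [-0.4  3.5  6.7] open 0.279 t 10.25 j6 -0.7
[ 0.4857 -0.0906  0.18  ] -> [ 0.7841  0.169  -0.5983]
```

Call:
carry_out(
  moves=[
    [[0, 0, -0.2], 0, 1],
    [[0, 0, -0.4], 0, 1],
    [[0, 0, -0.6], 0, 1],
    [[0.2, 0.05, -0.6], 0, 1],
    [[0.4, 0.1, -0.6], 0, 1],
    [[0.6, 0.15, -0.6], 0, 1],
    [[0.784, 0.169, -0.6], 0, 1],
    [[0.784, 0.169, -0.6], 0, 1],
    [[0.784, 0.169, -0.6], 0, 1],
    [[0.784, 0.169, -0.6], 0, 1],
  ],
)

```text
time: 11.25
ee_pos: [0.4847, -0.091, 0.1788]
tool_rot: [0.0, 0.665, 0.747, -0.0]
force: [-0.9, 0.3, -1.3]
opening: 0.273
grip_force: 61.0
```

```bash
python3 - <<'E'
from h import *
go((.4857,-.0906,.18))
q=snap('scene')[0][:,:,::-1]
K,R,t=cal("scene"); s=read_state(); e=s["ee_pos"]
def pr(P): c=R@np.array(P)+t; return (K@c/c[2])[:2]
a=pr(e-[0,0,.0]); b=pr(e-[0,0,.053]); print(a,b)
u,v=np.round(b).astype(int); o=(v-45,u-50)
c=cv2.resize(q[o[0]:o[0]+75,o[1]:o[1]+100],(800,600),interpolation=cv2.INTER_CUBIC)
for z in (0,.02,.053): 
    x,y=pr(e-[0,0,z]); cv2.circle(c,(int((x-o[1]+.5)*8),int((y-o[0]+.5)*8)),4,(0,0,255),-1)
cv2.imwrite('pics/b1.png',c); print(o)
E
```

```text
tcp [ 0.4847 -0.091   0.1788] yang 6.61 tilt -1.0 F [-0.9  0.3 -1.3] open 0.273 t 11.25 j6 -0.4
[ 0.4857 -0.0906  0.18  ] -> [ 0.0015  0.005  -0.0062]
[276.46015211 211.734081  ] [277.77138119 227.35795957]
(np.int64(182), np.int64(228))
```

View pics/b1.png

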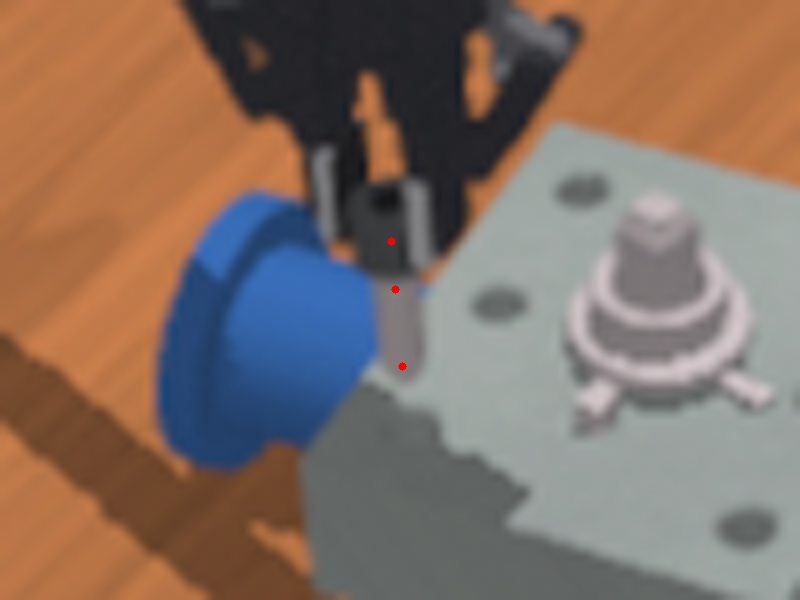

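Call:
carry_out(
  moves=[
    [[0.003, 0.006, 0], 0, 1],
    [[0.003, 0.006, 0.06], 0, 1],
    [[0.003, 0.006, 0.1], 0, 1],
    [[0.003, 0.006, 0.13], 0, 1],
    [[0.003, 0.006, 0.16], 0, 1],
    [[0.003, 0.006, 0.19], 0, 1],
    [[0.003, 0.006, 0.22], 0, 1],
    [[0.003, 0.006, 0.22], 0, 1],
  ],
)

```text
time: 12.1
ee_pos: [0.485, -0.0893, 0.1332]
tool_rot: [-0.001, 0.665, 0.747, -0.0]
force: [0.2, 0.1, -0.6]
opening: 0.271
grip_force: 61.0
```

Call:
carry_out(
  moves=[
    [[0, 0, 0.05], 0, 1],
    [[0, 0, 0.1], 0, 1],
    [[0, 0, 0.135], 0, 1],
    [[0, 0, 0.135], 0, 1],
    [[0, 0, 0.135], 0, 0.4],
    [[0, 0, 0.135], 0, 0.4],
    [[0, 0, 0.135], 0, 0.4],
    [[0, 0, 0], 0, 0.4],
    [[0, 0, -0.2], 0, 0.4],
    [[0, 0, -0.4], 0, 0.4],
    [[0, 0, -0.4], 0, 0.4],
  ],
)

```text
time: 13.2
ee_pos: [0.4891, -0.0905, 0.2214]
tool_rot: [0.005, 0.665, 0.747, 0.002]
force: [0.4, 0.5, 1.1]
opening: 0.603
grip_force: 0.0
```

```bash
python3 - <<'E'
from h import *
p,d=snap('scene'); w=cloud('scene',d)
K,R,t=cal("scene"); c=R@np.array([.4857,-.0906,.122])+t; u,v=(K@c/c[2])[:2]; i,j=round(v),round(u)
print(w[i-2:i+5,j-1:j+3,2].round(3))
go((.5306,-.2427,.12),(.5306,-.2427,.058))
E
```

```text
[[0.119 0.12  0.122 0.122]
 [0.12  0.123 0.122 0.12 ]
 [0.12  0.122 0.124 0.123]
 [0.12  0.121 0.122 0.122]
 [0.124 0.121 0.12  0.12 ]
 [0.119 0.124 0.122 0.119]
 [0.122 0.118 0.123 0.121]]
tcp [ 0.488  -0.0902  0.2183] yang 6.64 tilt -0.99997 F [ 0.8  0.6 -0.5] open 0.6 t 13.25 j6 -0.4
[ 0.5306 -0.2427  0.12  ] -> [-0.7808  0.1203  0.4946]
[ 0.5306 -0.2427  0.058 ] -> [-0.7799  0.1181  0.8046]
```

Call:
carry_out(
  moves=[
    [[-0.25, 0.05, 0], 0, 0.4],
    [[-0.5, 0.1, 0.1], 0, 0.4],
    [[-0.78, 0.128, 0.3], 0, 0.4],
    [[-0.78, 0.128, 0.5], 0, 0.4],
    [[-0.78, 0.128, 0.5], 0, 0.4],
    [[-0.78, 0.128, 0.65], 0, 0.4],
    [[-0.78, 0.128, 0.73], 0, 0.4],
    [[-0.78, 0.128, 0.785], 0, 0.4],
    [[-0.78, 0.128, 0.785], 0, 0.4],
    [[-0.78, 0.128, 0.785], 0, 1],
    [[-0.78, 0.128, 0.785], 0, 1],
    [[-0.78, 0.128, 0.785], 0, 1],
    [[-0.78, 0.128, 0.785], 0, 1],
    [[-0.78, 0.128, 0.785], 0, 1],
  ],
)

```text
time: 14.65
ee_pos: [0.5304, -0.242, 0.0593]
tool_rot: [0.001, 0.665, 0.747, 0.0]
force: [-0.4, 1.7, 7.3]
opening: 0.279
grip_force: 59.0
```

Call:
carry_out(
  moves=[
    [[0, 0, -0.2], 0, 1],
    [[0, 0, -0.4], 0, 1],
    [[0, 0, -0.6], 0, 1],
    [[0.2, 0, -0.6], 0, 1],
    [[0.4, 0.1, -0.6], 0, 1],
    [[0.6, 0.25, -0.6], 0, 1],
    [[0.78, 0.4, -0.6], 0, 1],
    [[0.78, 0.4, -0.6], 0, 1],
    [[0.78, 0.4, -0.6], 0, 1],
    [[0.78, 0.4, -0.6], 0, 1],
    [[0.78, 0.4, -0.6], 0, 1],
  ],
)

```text
time: 15.75
ee_pos: [0.5901, -0.0785, 0.1774]
tool_rot: [0.0, 0.666, 0.746, -0.0]
force: [-0.2, -0.2, -0.8]
opening: 0.273
grip_force: 62.2
```

```bash
python3 - <<'E'
from h import *
go((.6048,-.0756,.1755))
E
```

```text
tcp [ 0.5901 -0.0785  0.1774] yang 6.55 tilt -1.0 F [-0.2 -0.2 -0.8] open 0.273 t 15.75 j6 -0.33
[ 0.6048 -0.0756  0.1755] -> [0.0059 0.0747 0.0093]
```

Call:
carry_out(
  moves=[
    [[0.009, 0.075, 0], 0, 1],
    [[0.009, 0.075, 0], 0, 1],
    [[0.009, 0.075, 0.06], 0, 1],
    [[0.009, 0.075, 0.1], 0, 1],
    [[0.009, 0.075, 0.13], 0, 1],
    [[0.009, 0.075, 0.16], 0, 1],
    [[0.009, 0.075, 0.19], 0, 1],
    [[0.009, 0.075, 0.22], 0, 1],
    [[0.009, 0.075, 0.22], 0, 1],
  ],
)

```text
time: 16.65
ee_pos: [0.6046, -0.0736, 0.132]
tool_rot: [-0.001, 0.665, 0.747, -0.0]
force: [-0.9, 0.0, -2.6]
opening: 0.276
grip_force: 62.3
```

Tip is below the mouth without force; finish.

Call:
carry_out(
  moves=[
    [[0, 0, 0.05], 0, 1],
    [[0, 0, 0.1], 0, 1],
    [[0, 0, 0.13], 0, 1],
    [[0, 0, 0.13], 0, 1],
    [[0, 0, 0.13], 0, 0.4],
    [[0, 0, 0.13], 0, 0.4],
    [[0, 0, 0.13], 0, 0.4],
    [[0, 0, 0], 0, 0.4],
    [[0, 0, -0.2], 0, 0.4],
    [[0, 0, -0.4], 0, 0.4],
    [[0, 0, -0.4], 0, 0.4],
    [[0, 0, -0.4], 0, 0.4],
    [[0, 0, -0.4], 0, 0.4],
  ],
)

```text
time: 17.95
ee_pos: [0.6048, -0.0737, 0.2123]
tool_rot: [-0.0, 0.665, 0.747, -0.0]
force: [-0.8, -0.7, 1.1]
opening: 0.603
grip_force: 0.0
```

```bash
cat > chk.py <<'E'
from bolts import *
p,d=snap('scene'); w=cloud('scene',d); K,R,t=cal("scene")
for k,h in enumerate(holes):
    c=R@np.array([*h,.122])+t; u,v=(K@c/c[2])[:2]; i,j=round(v),round(u)
    print(k,np.nanmedian(w[i-1:i+2,j-1:j+2,2]).round(4),end="; ")
E
python3 - <<'E'
from chk import *
go((.4753,-.3108,.058),(.537,-.3044,.058),(.5987,-.298,.058))
E
```

```text
0 0.0965; 1 0.0999; 2 0.1213; 3 0.0974; 4 0.0979; 5 0.1202; tcp [ 0.6044 -0.0736  0.2117] yang 6.63 tilt -1.0 F [ 1.2 -0.9 -0.3] open 0.602 t 18.0 j6 -0.32
[ 0.4753 -0.3108  0.058 ] -> [-1.1039 -0.7766  0.7694]
[ 0.537  -0.3044  0.058 ] -> [-1.1078 -0.4665  0.7686]
[ 0.5987 -0.298   0.058 ] -> [-1.1116 -0.1564  0.7679]
```

Call:
carry_out(
  moves=[
    [[-0.25, -0.05, 0], 0, 0.4],
    [[-0.5, -0.1, 0], 0, 0.4],
    [[-0.75, -0.156, 0.1], 0, 0.4],
    [[-1, -0.156, 0.25], 0, 0.4],
    [[-1, -0.156, 0.4], 0, 0.4],
    [[-1, -0.156, 0.4], 0, 0.4],
    [[-1, -0.156, 0.4], 0, 0.4],
  ],
)

```text
time: 18.7
ee_pos: [0.5958, -0.2752, 0.1309]
tool_rot: [-0.003, 0.665, 0.747, -0.0]
force: [0.2, 0.0, 0.6]
opening: 0.603
grip_force: 0.0
```

```bash
python3 -c "
from h import *
go((.5987,-.298,.058))"
```

```text
tcp [ 0.5958 -0.2752  0.1309] yang 6.59 tilt -0.99999 F [0.2 0.  0.6] open 0.603 t 18.7 j6 -0.63
[ 0.5987 -0.298   0.058 ] -> [-0.1162  0.0026  0.364 ]
```

Call:
carry_out(
  moves=[
    [[-0.113, 0, 0], 0, 0.4],
    [[-0.113, 0, 0.15], 0, 0.4],
    [[-0.113, 0, 0.25], 0, 0.4],
    [[-0.113, 0, 0.32], 0, 0.4],
    [[-0.113, 0, 0.364], 0, 0.4],
    [[-0.113, 0, 0.364], 0, 0.4],
    [[-0.113, 0, 0.364], 0, 1],
    [[-0.113, 0, 0.364], 0, 1],
    [[-0.113, 0, 0.364], 0, 1],
    [[-0.113, 0, 0.364], 0, 1],
    [[-0.113, 0, 0.364], 0, 1],
  ],
)

```text
time: 19.8
ee_pos: [0.6009, -0.2989, 0.0625]
tool_rot: [0.001, 0.665, 0.747, 0.0]
force: [-2.3, 1.4, 6.4]
opening: 0.272
grip_force: 58.9
```

Call:
carry_out(
  moves=[
    [[0, 0, -0.2], 0, 1],
    [[0, 0, -0.4], 0, 1],
    [[0, 0, -0.62], 0, 1],
    [[0.25, 0, -0.62], 0, 1],
    [[0.5, 0, -0.62], 0, 1],
    [[0.75, 0, -0.62], 0, 1],
    [[1, 0, -0.62], 0, 1],
    [[1, 0, -0.62], 0, 1],
  ],
)

```text
time: 20.6
ee_pos: [0.5764, -0.0939, 0.1849]
tool_rot: [-0.001, 0.663, 0.749, 0.001]
force: [0.2, -1.3, -0.1]
opening: 0.269
grip_force: 61.2
```

Call:
carry_out(
  moves=[
    [[0.25, 0.05, 0], 0, 1],
    [[0.5, 0.1, 0], 0, 1],
    [[0.7, 0.15, 0], 0, 1],
    [[0.7, 0.15, 0], 0, 1],
    [[0.7, 0.15, 0], 0, 1],
    [[0.7, 0.15, 0], 0, 1],
  ],
)

```text
time: 21.2
ee_pos: [0.5906, 0.0416, 0.1846]
tool_rot: [0.0, 0.665, 0.747, -0.0]
force: [-0.5, -0.5, -0.7]
opening: 0.272
grip_force: 61.2
```

```bash
python3 -c "
from h import *
go((.5885,.0534,.178),(.5885,.0534,.134))"
```

```text
tcp [0.5906 0.0416 0.1846] yang 6.6 tilt -1.0 F [-0.5 -0.5 -0.7] open 0.272 t 21.2 j6 -0.13
[0.5885 0.0534 0.178 ] -> [ 0.0598 -0.0037  0.0329]
[0.5885 0.0534 0.134 ] -> [ 0.0599 -0.0037  0.2529]
```

Call:
carry_out(
  moves=[
    [[0.057, -0.004, 0], 0, 1],
    [[0.057, -0.004, 0], 0, 1],
    [[0.057, -0.004, 0.08], 0, 1],
    [[0.057, -0.004, 0.12], 0, 1],
    [[0.057, -0.004, 0.15], 0, 1],
    [[0.057, -0.004, 0.18], 0, 1],
    [[0.057, -0.004, 0.22], 0, 1],
    [[0.057, -0.004, 0.25], 0, 1],
    [[0.057, -0.004, 0.25], 0, 1],
  ],
)

```text
time: 22.1
ee_pos: [0.5876, 0.0539, 0.1331]
tool_rot: [-0.001, 0.665, 0.747, -0.001]
force: [-0.3, -0.6, -0.9]
opening: 0.275
grip_force: 61.2
```

Call:
carry_out(
  moves=[
    [[0, 0, 0.05], 0, 1],
    [[0, 0, 0.1], 0, 1],
    [[0, 0, 0.12], 0, 1],
    [[0, 0, 0.12], 0, 1],
    [[0, 0, 0.12], 0, 0.4],
    [[0, 0, 0.12], 0, 0.4],
    [[0, 0, 0.12], 0, 0.4],
    [[0, 0, 0], 0, 0.4],
    [[0, 0, -0.2], 0, 0.4],
    [[0, 0, -0.4], 0, 0.4],
    [[-0.25, -0.08, -0.4], 0, 0.4],
    [[-0.5, -0.16, -0.4], 0, 0.4],
    [[-0.75, -0.24, -0.4], 0, 0.4],
    [[-1, -0.35, -0.4], 0, 0.4],
    [[-1, -0.35, -0.4], 0, 0.4],
  ],
)

```text
time: 23.6
ee_pos: [0.5407, -0.1574, 0.2151]
tool_rot: [0.001, 0.667, 0.745, -0.001]
force: [0.2, -0.1, -0.1]
opening: 0.603
grip_force: 0.0
```

Call:
carry_out(
  moves=[
    [[-0.25, 0, 0], 0, 0.4],
    [[-0.5, 0, 0], 0, 0.4],
    [[-0.75, 0, 0.2], 0, 0.4],
    [[-0.75, 0, 0.4], 0, 0.4],
    [[-0.75, 0, 0.4], 0, 0.4],
    [[-0.75, 0, 0.4], 0, 0.4],
  ],
)

```text
time: 24.2
ee_pos: [0.5586, -0.3008, 0.1338]
tool_rot: [-0.002, 0.665, 0.747, -0.0]
force: [-0.1, -0.3, 0.4]
opening: 0.607
grip_force: 0.0
```

```bash
python3 -c "
from chk import *
go((.537,-.3044,.058))"
```

```text
0 0.1199; 1 0.0989; 2 0.121; 3 0.0989; 4 0.1005; 5 0.1222; tcp [ 0.5601 -0.3011  0.1361] yang 6.67 tilt -1.0 F [ 1.  -0.5  0.9] open 0.602 t 24.25 j6 -0.69
[ 0.537  -0.3044  0.058 ] -> [-0.0028 -0.1168  0.3905]
```

Call:
carry_out(
  moves=[
    [[-0.004, -0.114, 0], 0, 0.4],
    [[-0.004, -0.114, 0.15], 0, 0.4],
    [[-0.004, -0.114, 0.25], 0, 0.4],
    [[-0.004, -0.114, 0.33], 0, 0.4],
    [[-0.004, -0.114, 0.38], 0, 0.4],
    [[-0.004, -0.114, 0.38], 0, 0.4],
    [[-0.004, -0.114, 0.38], 0, 1],
    [[-0.004, -0.114, 0.38], 0, 1],
    [[-0.004, -0.114, 0.38], 0, 1],
    [[-0.004, -0.114, 0.38], 0, 1],
    [[-0.004, -0.114, 0.38], 0, 1],
  ],
)

```text
time: 25.35
ee_pos: [0.5379, -0.3059, 0.0603]
tool_rot: [0.001, 0.665, 0.747, 0.0]
force: [-1.3, 1.7, 6.6]
opening: 0.274
grip_force: 58.9
```

Call:
carry_out(
  moves=[
    [[0, 0, -0.2], 0, 1],
    [[0, 0, -0.4], 0, 1],
    [[0, 0, -0.62], 0, 1],
    [[0.25, -0.05, -0.62], 0, 1],
    [[0.5, -0.1, -0.62], 0, 1],
    [[0.75, -0.15, -0.62], 0, 1],
    [[1, -0.15, -0.62], 0, 1],
    [[1, -0.15, -0.62], 0, 1],
  ],
)

```text
time: 26.15
ee_pos: [0.4829, -0.1053, 0.1826]
tool_rot: [-0.001, 0.664, 0.748, 0.001]
force: [-0.3, -1.3, -1.5]
opening: 0.271
grip_force: 61.4
```

Call:
carry_out(
  moves=[
    [[0.25, 0, 0], 0, 1],
    [[0.5, 0, 0], 0, 1],
    [[0.67, 0, 0], 0, 1],
    [[0.67, 0, 0], 0, 1],
    [[0.67, 0, 0], 0, 1],
    [[0.67, 0, 0], 0, 1],
  ],
)

```text
time: 26.75
ee_pos: [0.4686, 0.0222, 0.1826]
tool_rot: [0.0, 0.665, 0.747, -0.0]
force: [0.3, 0.2, -0.7]
opening: 0.276
grip_force: 61.4
```

```bash
python3 -c "
from h import *
go((.4694,.0384,.178),(.4694,.0384,.134))"
```

```text
tcp [0.4686 0.0222 0.1826] yang 6.6 tilt -1.0 F [ 0.3  0.2 -0.7] open 0.276 t 26.75 j6 -0.18
[0.4694 0.0384 0.178 ] -> [0.0802 0.0133 0.023 ]
[0.4694 0.0384 0.134 ] -> [0.0803 0.0133 0.243 ]
```

Call:
carry_out(
  moves=[
    [[0.075, 0.013, 0], 0, 1],
    [[0.075, 0.013, 0], 0, 1],
    [[0.075, 0.013, 0.08], 0, 1],
    [[0.075, 0.013, 0.12], 0, 1],
    [[0.075, 0.013, 0.15], 0, 1],
    [[0.075, 0.013, 0.18], 0, 1],
    [[0.075, 0.013, 0.22], 0, 1],
    [[0.075, 0.013, 0.24], 0, 1],
    [[0.075, 0.013, 0.24], 0, 1],
  ],
)

```text
time: 27.65
ee_pos: [0.4688, 0.0382, 0.1337]
tool_rot: [-0.0, 0.665, 0.747, -0.0]
force: [-0.5, 0.4, -1.2]
opening: 0.275
grip_force: 61.5
```

Call:
carry_out(
  moves=[
    [[0, 0, 0.05], 0, 1],
    [[0, 0, 0.1], 0, 1],
    [[0, 0, 0.13], 0, 1],
    [[0, 0, 0.13], 0, 1],
    [[0, 0, 0.13], 0, 0.4],
    [[0, 0, 0.13], 0, 0.4],
    [[0, 0, 0.13], 0, 0.4],
    [[0, 0, 0], 0, 0.4],
    [[0, 0, -0.2], 0, 0.4],
    [[0, 0, -0.4], 0, 0.4],
    [[-0.25, 0, -0.4], 0, 0.4],
    [[-0.5, 0, -0.4], 0, 0.4],
    [[-0.75, 0, -0.4], 0, 0.4],
    [[-1, 0, -0.4], 0, 0.4],
    [[-1, 0, -0.4], 0, 0.4],
  ],
)

```text
time: 29.15
ee_pos: [0.4923, -0.1661, 0.215]
tool_rot: [0.001, 0.667, 0.745, -0.001]
force: [-0.0, 0.1, -0.2]
opening: 0.6
grip_force: 0.0
```

Call:
carry_out(
  moves=[
    [[-0.25, 0, 0], -0.5, 0.4],
    [[-0.5, 0, 0], -0.5, 0.4],
    [[-0.74, -0.05, 0.2], -0.5, 0.4],
    [[-0.74, -0.05, 0.3], -0.5, 0.4],
    [[-0.74, -0.05, 0.3], -0.5, 0.4],
    [[-0.74, -0.05, 0.3], -0.5, 0.4],
    [[-0.74, -0.05, 0.3], -0.5, 0.4],
    [[-0.74, -0.05, 0.3], -0.5, 0.4],
    [[-0.74, -0.05, 0.3], -0.5, 0.4],
    [[-0.74, -0.05, 0.3], -0.5, 0.4],
    [[-0.74, -0.05, 0.3], -0.5, 0.4],
    [[-0.74, -0.05, 0.3], -0.5, 0.4],
    [[-0.74, -0.05, 0.3], -0.5, 0.4],
  ],
)

```text
time: 30.45
ee_pos: [0.4997, -0.3084, 0.1548]
tool_rot: [0.0, -0.057, 0.998, -0.0]
force: [0.4, -0.1, 0.0]
opening: 0.602
grip_force: 0.0
```

```bash
python3 -c "
from chk import *
go((.4753,-.3108,.058))"
```

```text
0 0.121; 1 0.099; 2 0.1208; 3 0.1209; 4 0.0984; 5 0.1213; tcp [ 0.4997 -0.3084  0.1547] yang 96.51 tilt -1.0 F [-1.   0.   0.1] open 0.596 t 30.5 j6 -2.32
[ 0.4753 -0.3108  0.058 ] -> [0.1225 0.002  0.4835]
```

Call:
carry_out(
  moves=[
    [[0.122, 0, 0], 0, 0.4],
    [[0.122, 0, 0.2], 0, 0.4],
    [[0.122, 0, 0.35], 0, 0.4],
    [[0.122, 0, 0.42], 0, 0.4],
    [[0.122, 0, 0.48], 0, 0.4],
    [[0.122, 0, 0.48], 0, 0.4],
    [[0.122, 0, 0.48], 0, 1],
    [[0.122, 0, 0.48], 0, 1],
    [[0.122, 0, 0.48], 0, 1],
    [[0.122, 0, 0.48], 0, 1],
    [[0.122, 0, 0.48], 0, 1],
  ],
)

```text
time: 31.6
ee_pos: [0.4765, -0.3123, 0.0605]
tool_rot: [0.001, -0.058, 0.998, -0.001]
force: [-0.4, 0.8, 6.4]
opening: 0.28
grip_force: 59.0
```

Call:
carry_out(
  moves=[
    [[0, 0, -0.2], 0, 1],
    [[0, 0, -0.4], 0, 1],
    [[0, 0, -0.62], 0, 1],
    [[0, 0.25, -0.62], 0, 1],
    [[0, 0.5, -0.62], 0, 1],
    [[0, 0.75, -0.62], 0, 1],
    [[0, 1, -0.62], 0, 1],
    [[0, 1, -0.62], 0, 1],
  ],
)

```text
time: 32.4
ee_pos: [0.4515, -0.1076, 0.1826]
tool_rot: [0.0, -0.06, 0.998, 0.001]
force: [1.2, 0.1, -1.3]
opening: 0.276
grip_force: 61.2
```

Call:
carry_out(
  moves=[
    [[-0.1, 0.2, 0], 0, 1],
    [[-0.17, 0.39, 0], 0, 1],
    [[-0.17, 0.39, 0], 0, 1],
    [[-0.17, 0.39, 0], 0, 1],
    [[-0.17, 0.39, 0], 0, 1],
    [[-0.17, 0.39, 0], 0, 1],
  ],
)

```text
time: 33.0
ee_pos: [0.4768, -0.0325, 0.1825]
tool_rot: [-0.0, -0.057, 0.998, -0.0]
force: [0.4, 0.2, -0.8]
opening: 0.277
grip_force: 61.2
```

```bash
python3 -c "
from h import *
go((.4776,-.0261,.178),(.4776,-.0261,.134))"
```

```text
tcp [ 0.4768 -0.0325  0.1825] yang 96.54 tilt -1.0 F [ 0.4  0.2 -0.8] open 0.277 t 33.0 j6 -1.86
[ 0.4776 -0.0261  0.178 ] -> [-0.0078  0.0311  0.0226]
[ 0.4776 -0.0261  0.134 ] -> [-0.0078  0.0312  0.2426]
```

Call:
carry_out(
  moves=[
    [[-0.012, 0.031, 0], 0, 1],
    [[-0.012, 0.031, 0], 0, 1],
    [[-0.012, 0.031, 0.08], 0, 1],
    [[-0.012, 0.031, 0.12], 0, 1],
    [[-0.012, 0.031, 0.15], 0, 1],
    [[-0.012, 0.031, 0.18], 0, 1],
    [[-0.012, 0.031, 0.22], 0, 1],
    [[-0.012, 0.031, 0.24], 0, 1],
    [[-0.012, 0.031, 0.24], 0, 1],
  ],
)

```text
time: 33.9
ee_pos: [0.4781, -0.0249, 0.1337]
tool_rot: [-0.001, -0.058, 0.998, 0.0]
force: [0.7, 0.7, -0.5]
opening: 0.28
grip_force: 61.2
```

Call:
carry_out(
  moves=[
    [[0, 0, 0.05], 0, 1],
    [[0, 0, 0.1], 0, 1],
    [[0, 0, 0.13], 0, 1],
    [[0, 0, 0.13], 0, 1],
    [[0, 0, 0.13], 0, 0.4],
    [[0, 0, 0.13], 0, 0.4],
    [[0, 0, 0.13], 0, 0.4],
    [[0, 0, 0], 0, 0.4],
    [[0, 0, -0.2], 0, 0.4],
    [[0, 0, -0.4], 0, 0],
    [[0, 0, -0.4], 0, 0],
    [[0, 0, -0.4], 0, 0],
    [[0, 0, -0.4], 0, 0],
  ],
)

```text
time: 35.2
ee_pos: [0.4781, -0.0248, 0.2136]
tool_rot: [-0.001, -0.058, 0.998, 0.0]
force: [-0.1, -0.9, -0.1]
opening: 1.001
grip_force: 0.0
```

```bash
python3 - <<'E'
from chk import *
import chk
p2,d2=snap("top","pics/top3.png"); cv2.imwrite("pics/scene3.png",chk.p[:,:,::-1]); np.save("top3.npy",d2)
print()
for n,pp in(("top",p2),("scene",chk.p)):
    for r in look_for(n,"handwheel")[:6]: print(n,round(r["score"],2),np.round(r["location"]),ray(n,r["location"],.02).round(3))
w=cloud("scene",chk.d); m=(abs(w[...,2]-.13)<.005)&(np.hypot(w[...,0]-.537,w[...,1]+.0186)<.03); print("spacer z px",m.sum())
K,R,t=cal("top"); 
def pr(n,P): K,R,t=cal(n); c=R@np.array(P)+t; return (K@c/c[2])[:2]
u,v=pr("top",(.5225,.27,.02)).round().astype(int); a=cv2.resize(p2[v-30:v+30,u-30:u+30,::-1],(395,395),interpolation=cv2.INTER_CUBIC); print(v-30,u-30)
u,v=pr("scene",(.5225,.27,.02)).round().astype(int); b=cv2.resize(chk.p[v-35:v+35,u-35:u+35,::-1],(395,395),interpolation=cv2.INTER_CUBIC); print(v-35,u-35)
cv2.imwrite("pics/wheel.png",np.hstack([a,b])); go()
E
```

```text
0 0.1218; 1 0.0994; 2 0.1216; 3 0.1208; 4 0.1212; 5 0.1219; 
top 0.91 [222. 177.] [0.484 0.577 0.02 ]
top 0.89 [271. 229.] [0.308 0.39  0.02 ]
top 0.84 [212. 259.] [0.518 0.282 0.02 ]
top 0.78 [165. 199.] [0.688 0.501 0.02 ]
scene 0.96 [145. 383.] [0.491 0.554 0.02 ]
scene 0.93 [158. 313.] [0.316 0.359 0.02 ]
scene 0.57 [191. 354.] [0.524 0.264 0.02 ]
scene 0.57 [173. 433.] [0.706 0.484 0.02 ]
scene 0.23 [215. 311.] [0.47  0.095 0.02 ]
spacer z px 98
180 233
155 319
tcp [ 0.4778 -0.0248  0.2132] yang 96.63 tilt -1.0 F [-0.9 -0.6 -0.7] open 1.0 t 35.4 j6 -1.85
```

View pics/wheel.png

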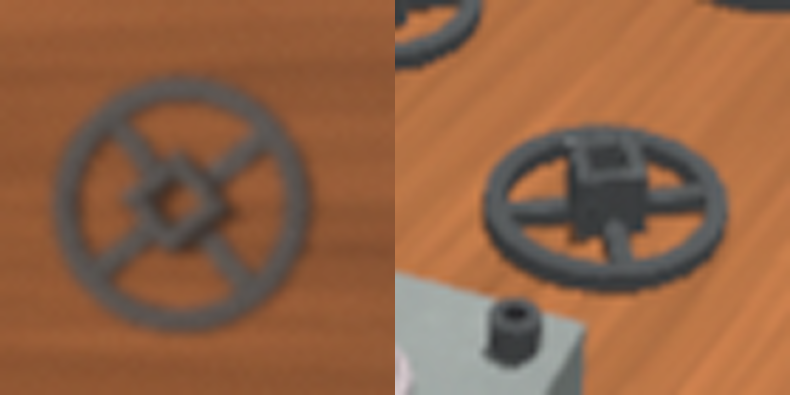

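```bash
python3 - <<'E'
from fit import *
T=lambda c:px(c,(395/60,395/60),(180,233)); S=lambda c:px(c,(395/70,395/70),(155,319))
rc=ray("top",T((183,203)),.011)[:2]; rs=ray("scene",S((211,208)),.007)[:2]; print("rim",rc,rs)
hub=np.array([ray("top",T(c),.042)[:2] for c in[(180,152),(130,202),(175,250),(228,208)]]); hc=ray("top",T((176,202)),.042)[:2]
print("hubtop",hub.mean(0),"bore",hc,[np.degrees(np.arctan2(*(h-hub.mean(0))[::-1])).round(1) for h in hub])
for n,f,c,L in(("top",T,rc,[(118,130),(252,290),(265,137),(100,272)]),("scene",S,rs,[(117,212),(308,197),(227,262)])):
    E=np.array([ray(n,f(k),.012)[:2] for k in L]); 
    print(n,[np.degrees(np.arctan2(*(e-c)[::-1])).round(1) for e in E],[np.degrees(np.arctan2(*(E[i+1]-E[i])[::-1])).round(1) for i in range(0,len(E)-1,2)])
h=np.array([ray("scene",S(k),.042)[:2] for k in[(175,135),(237,135),(250,172),(185,178)]]);print("scene hub",h.mean(0),np.linalg.norm(np.diff(h,axis=0),axis=1),[np.degrees(np.arctan2(*e[::-1])).round(1) for e in np.diff(h,axis=0)])
E
```

```text
rim [0.52238628 0.27987676] [0.52389338 0.280089  ]
hubtop [0.52057198 0.2778377 ] bore [0.52109669 0.27904028] [np.float64(-1.7), np.float64(88.4), np.float64(176.3), np.float64(-96.2)]
top [np.float64(41.6), np.float64(-141.5), np.float64(-51.5), np.float64(129.7)] [np.float64(-140.1), np.float64(129.1)]
scene [np.float64(-139.2), np.float64(34.2), np.float64(-53.5)] [np.float64(37.5)]
scene hub [0.52124359 0.28302104] [0.03519166 0.03498194 0.0368947 ] [np.float64(30.3), np.float64(-51.0), np.float64(-141.2)]
```

Call:
carry_out(
  moves=[
    [[-0.1, 0.25, 0], 0.317, 0],
    [[-0.2, 0.5, 0], 0.317, 0],
    [[-0.3, 0.75, 0], 0.317, 0],
    [[-0.398, 1, 0], 0.317, 0],
    [[-0.398, 1, 0], 0.317, 0],
    [[-0.398, 1, 0], 0.317, 0],
    [[-0.398, 1, 0], 0.317, 0],
    [[-0.398, 1, 0], 0.317, 0],
    [[-0.398, 1, 0], 0.317, 0],
  ],
)

```text
time: 36.3
ee_pos: [0.5342, 0.1828, 0.2139]
tool_rot: [-0.0, 0.424, 0.906, -0.0]
force: [-0.5, -0.1, -0.0]
opening: 1.004
grip_force: 0.0
```

```bash
python3 -c "
from h import *
go((.5225,.28,.08),(.5225,.28,.02))"
```

```text
tcp [0.5342 0.1828 0.2139] yang 39.81 tilt -1.0 F [-0.5 -0.1 -0. ] open 1.004 t 36.3 j6 -0.46
[0.5225 0.28   0.08  ] -> [0.4105 0.2666 0.6692]
[0.5225 0.28   0.02  ] -> [0.4103 0.2669 0.9692]
```

Call:
carry_out(
  moves=[
    [[0.2, 0.13, 0], 0, 0],
    [[0.41, 0.267, 0.1], 0, 0],
    [[0.41, 0.267, 0.35], 0, 0],
    [[0.41, 0.267, 0.6], 0, 0],
    [[0.41, 0.267, 0.7], 0, 0],
    [[0.41, 0.267, 0.8], 0, 0],
    [[0.41, 0.267, 0.9], 0, 0],
    [[0.41, 0.267, 0.965], 0, 0],
    [[0.41, 0.267, 0.965], 0, 0],
    [[0.41, 0.267, 0.965], 0, 0.5],
    [[0.41, 0.267, 0.965], 0, 1],
    [[0.41, 0.267, 0.965], 0, 1],
    [[0.41, 0.267, 0.965], 0, 1],
    [[0.41, 0.267, 0.965], 0, 1],
    [[0.41, 0.267, 0.965], 0, 1],
    [[0.41, 0.267, 0.965], 0, 1],
  ],
)

```text
time: 37.9
ee_pos: [0.5243, 0.2805, 0.0231]
tool_rot: [0.001, 0.426, 0.905, 0.001]
force: [-1.5, -1.2, 5.2]
opening: 0.452
grip_force: 63.0
```

```bash
python3 -c "
from h import *
go()"
```

```text
tcp [0.5243 0.2805 0.0231] yang 39.59 tilt -1.0 F [-1.5 -1.2  5.2] open 0.452 t 37.9 j6 -0.29
```

Call:
carry_out(
  moves=[
    [[0, 0, -0.15], 0, 1],
    [[0, 0, -0.35], 0, 1],
    [[0, 0, -0.55], 0, 1],
    [[0, 0, -0.75], 0, 1],
    [[0, 0, -0.95], 0, 1],
    [[-0.15, -0.11, -1], 0.256, 1],
    [[-0.3, -0.22, -1], 0.256, 1],
    [[-0.45, -0.33, -1], 0.256, 1],
    [[-0.6, -0.45, -1], 0.256, 1],
    [[-0.75, -0.57, -1], 0.256, 1],
    [[-0.9, -0.68, -1], 0.256, 1],
    [[-0.9, -0.68, -1], 0.256, 1],
    [[-0.9, -0.68, -1], 0.256, 1],
    [[-0.9, -0.68, -1], 0.256, 1],
  ],
)

```text
time: 39.3
ee_pos: [0.5329, 0.0555, 0.2211]
tool_rot: [-0.0, 0.746, 0.666, -0.0]
force: [-0.1, 0.3, -6.6]
opening: 0.449
grip_force: 63.5
```

```bash
python3 - <<'E'
from h import *
go((.5371,-.0186,.2))
p,d=snap("scene"); K,R,t=cal("scene"); e=read_state()["ee_pos"]
def pr(P): c=R@np.array(P)+t; return (K@c/c[2])[:2]
u,v=pr(e).round().astype(int); o=(v-50,u-65)
c=cv2.resize(p[o[0]:o[0]+100,o[1]:o[1]+130,::-1],(780,600),interpolation=cv2.INTER_CUBIC)
for z in(-.023,.019):
    x,y=pr(e+[0,0,z]); cv2.circle(c,(int((x-o[1]+.5)*6),int((y-o[0]+.5)*6)),4,(0,0,255),-1)
cv2.imwrite("pics/w2.png",c); print(o)
E
```

```text
tcp [0.5329 0.0555 0.2211] yang -6.45 tilt -1.0 F [-0.1  0.3 -6.6] open 0.449 t 39.3 j6 0.12
[ 0.5371 -0.0186  0.2   ] -> [-0.3657  0.0626  0.1053]
(np.int64(124), np.int64(258))
```

View pics/w2.png

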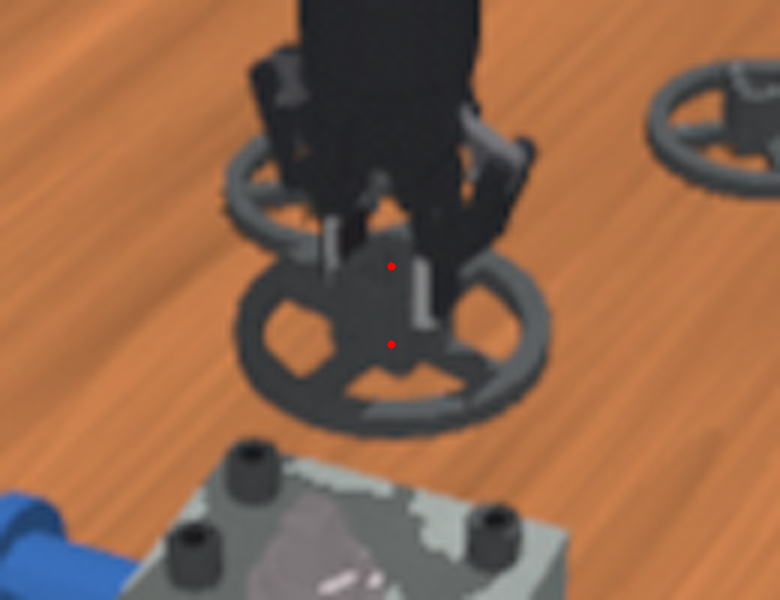

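Call:
carry_out(
  moves=[
    [[-0.2, 0.03, 0], 0, 1],
    [[-0.368, 0.063, 0], 0, 1],
    [[-0.368, 0.063, 0], 0, 1],
    [[-0.368, 0.063, 0], 0, 1],
    [[-0.368, 0.063, 0.06], 0, 1],
    [[-0.368, 0.063, 0.12], 0, 1],
    [[-0.368, 0.063, 0.16], 0, 1],
    [[-0.368, 0.063, 0.19], 0, 1],
    [[-0.368, 0.063, 0.21], 0, 1],
    [[-0.368, 0.063, 0.23], 0, 1],
    [[-0.368, 0.063, 0.25], 0, 1],
    [[-0.368, 0.063, 0.25], 0, 1],
  ],
)

```text
time: 40.55
ee_pos: [0.5372, -0.0198, 0.1709]
tool_rot: [-0.0, 0.746, 0.666, -0.0]
force: [-0.3, 1.0, -6.4]
opening: 0.45
grip_force: 63.5
```

```bash
python3 -c "
from h import *
go((.5371,-.0186,.153)); print(read_state()['ft_torque'])"
```

```text
tcp [ 0.5372 -0.0198  0.1709] yang -6.51 tilt -1.0 F [-0.3  1.  -6.4] open 0.45 t 40.55 j6 -0.02
[ 0.5371 -0.0186  0.153 ] -> [ 0.0057 -0.0012  0.0897]
[ 0.01120838  0.03888472 -0.02430532]
```

On the stem with no extra force. Push down to the seat.

Call:
carry_out(
  moves=[
    [[0, 0, 0.03], 0, 1],
    [[0, 0, 0.06], 0, 1],
    [[0, 0, 0.08], 0, 1],
    [[0, 0, 0.09], 0, 1],
    [[0, 0, 0.095], 0, 1],
    [[0, 0, 0.1], 0, 1],
    [[0, 0, 0.1], 0, 1],
    [[0, 0, 0.1], 0, 1],
    [[0, 0, 0.1], 0, 1],
  ],
)

```text
time: 41.45
ee_pos: [0.5375, -0.0198, 0.1531]
tool_rot: [0.0, 0.746, 0.666, 0.0]
force: [-8.2, 1.1, 7.2]
opening: 0.452
grip_force: 65.0
```

```bash
python3 -c "
from h import *
go(); print(read_state()['ft_torque'])"
```

```text
tcp [ 0.5375 -0.0198  0.1531] yang -6.5 tilt -1.0 F [-8.2  1.1  7.2] open 0.452 t 41.45 j6 -0.02
[0.12941736 1.60514152 0.03877307]
```

Call:
carry_out(
  moves=[
    [[0, 0, -0.005], 0.04, 1],
    [[0, 0, -0.005], 0.08, 1],
    [[0, 0, -0.005], 0.12, 1],
    [[0, 0, -0.005], 0.16, 1],
    [[0, 0, -0.005], 0.2, 1],
    [[0, 0, -0.005], 0.24, 1],
    [[0, 0, -0.005], 0.28, 1],
    [[0, 0, -0.005], 0.31, 1],
    [[0, 0, -0.005], 0.34, 1],
    [[0, 0, -0.005], 0.355, 1],
    [[0, 0, -0.005], 0.355, 1],
    [[0, 0, -0.005], 0.355, 1],
  ],
)

```text
time: 42.65
ee_pos: [0.5356, -0.0186, 0.1531]
tool_rot: [-0.001, 0.985, 0.17, -0.002]
force: [-15.6, 6.0, 8.3]
opening: 0.448
grip_force: 65.1
```

```bash
python3 -c "
from h import *
go(); print(read_state()['ft_torque'])"
```

```text
tcp [ 0.5356 -0.0186  0.1531] yang -70.37 tilt -0.99999 F [-15.6   6.    8.3] open 0.448 t 42.65 j6 1.1
[0.85592909 2.7815694  0.02577977]
```

Call:
carry_out(
  moves=[
    [[0, 0, 0], 0.01, 1],
    [[0, 0, 0], 0.02, 1],
    [[0, 0, 0], 0.025, 1],
    [[0, 0, 0], 0.025, 1],
    [[0, 0, 0], 0.025, 1],
  ],
)

```text
time: 43.15
ee_pos: [0.5356, -0.0185, 0.1531]
tool_rot: [-0.001, 0.991, 0.132, -0.002]
force: [-17.5, 6.4, 8.2]
opening: 0.454
grip_force: 65.2
```

```bash
python3 -c "
from h import *
go(); print(read_state()['ft_torque'])"
```

```text
tcp [ 0.5356 -0.0185  0.1531] yang -74.86 tilt -0.99999 F [-17.5   6.4   8.2] open 0.454 t 43.15 j6 1.18
[0.98214642 2.84255906 0.12177294]
```

Call:
carry_out(
  moves=[
    [[0, 0, 0], 0.01, 1],
    [[0, 0, 0], 0.02, 1],
    [[0, 0, 0], 0.025, 1],
    [[0, 0, 0], 0.025, 1],
    [[0, 0, 0], 0.025, 1],
  ],
)

```text
time: 43.65
ee_pos: [0.5354, -0.0183, 0.1531]
tool_rot: [-0.001, 0.996, 0.093, -0.002]
force: [-16.9, 7.1, 9.3]
opening: 0.454
grip_force: 65.2
```

```bash
python3 -c "
from h import *
go(); print(read_state()['ft_torque'])"
```

```text
tcp [ 0.5354 -0.0183  0.1531] yang -79.34 tilt -0.99999 F [-16.9   7.1   9.3] open 0.454 t 43.65 j6 1.25
[1.16526055 2.89406189 0.3414619 ]
```

Call:
carry_out(
  moves=[
    [[0, 0, 0], 0.01, 1],
    [[0, 0, 0], 0.015, 1],
    [[0, 0, 0], 0.02, 1],
    [[0, 0, 0], 0.02, 1],
  ],
)

```text
time: 44.05
ee_pos: [0.5353, -0.0181, 0.1531]
tool_rot: [-0.001, 0.998, 0.062, -0.002]
force: [-17.9, 6.6, 8.5]
opening: 0.453
grip_force: 65.3
```

```bash
python3 -c "
from h import *
go(); print(read_state()['ft_torque'])"
```

```text
tcp [ 0.5353 -0.0181  0.1531] yang -82.85 tilt -0.99999 F [-17.9   6.6   8.5] open 0.453 t 44.05 j6 1.32
[1.22076416 2.9941883  1.8628068 ]
```

Call:
carry_out(
  moves=[
    [[0, 0, 0], -0.012, 1],
    [[0, 0, 0], -0.012, 0.4],
    [[0, 0, 0], -0.012, 0],
    [[0, 0, 0], -0.012, 0],
    [[0, 0, 0], -0.012, 0],
    [[0, 0, -0.1], -0.012, 0],
    [[0, 0, -0.3], -0.012, 0],
    [[0, 0, -0.5], -0.012, 0],
    [[0.3, 0, -0.5], -0.012, 0],
    [[0.6, 0, -0.5], -0.012, 0],
    [[0.9, 0, -0.5], -0.012, 0],
    [[0.9, 0, -0.5], -0.012, 0],
    [[0.9, 0, -0.5], -0.012, 0],
  ],
)

```text
time: 45.35
ee_pos: [0.7183, 0.0026, 0.249]
tool_rot: [-0.0, 0.997, 0.08, -0.001]
force: [-0.8, -0.2, -1.0]
opening: 0.998
grip_force: 0.0
```

```bash
python3 - <<'E'
from chk import *
import chk
go()
w=cloud("scene",chk.d); m=(abs(w[...,2]-.172)<.006)&(np.hypot(w[...,0]-.537,w[...,1]+.0186)<.04); print("hub top",m.sum(),w[m].mean(0))
K,R,t=cal("scene"); c=R@np.array([.537,-.0186,.12])+t; u,v=(K@c/c[2])[:2].round().astype(int)
cv2.imwrite("pics/end.png",cv2.resize(chk.p[v-55:v+55,u-70:u+70,::-1],(764,600),interpolation=cv2.INTER_CUBIC))
E
```

```text
0 0.1198; 1 0.1375; 2 0.1208; 3 0.1431; 4 0.1309; 5 0.1216; tcp [0.7169 0.0023 0.2499] yang -80.84 tilt -1.0 F [-0.6 -0.6  0.1] open 0.997 t 45.4 j6 1.34
hub top 147 [ 0.53765856 -0.02129772  0.17037097]
```

View pics/end.png

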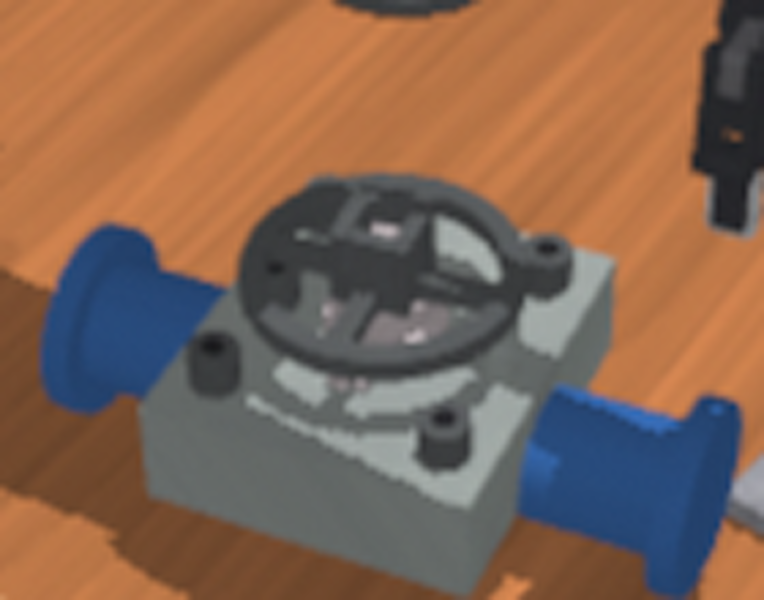

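The wheel is level and seated with its hub top at about 0.171, the pointer is against the lug (around 345,385), and the gripper is clear. Handing in.

```bash
python3 -c "
from rig import *
print(read_state()['force'], sign_off())"
```

```text
the job is handed in; nothing more can be done
[-0.63893686 -0.60938852  0.06776477] None
```

I handed the job in at about 45 s; my last checks showed all five bolts and the spacer home, the handwheel seated and the stem turned to its stop, but `sign_off()` returned no verdict.

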